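Snap the bearing caps into the gearbox housing and bring it under the marker

ROBOT

A 6-joint arm with a two-finger parallel gripper is mounted at the origin on the work surface. World frame = base frame: x ahead of the robot, y to its left, z up, the work surface at z = 0. Lengths are in m, angles in rad, forces in N, time in s.
With the tool pointing down it reaches from about 0.3 to 0.85 m from the base axis. Payload 5.4 kg.
Tool frame: the origin (TCP) lies between the finger pads; the fingertips stand 14 mm ahead of it and the grasp point (between the pads) lies 5 mm behind it; z points along the fingers, y is the direction in which the jaws open and shut (so a half turn about z gives the same grasp; the last joint's range is limited). The gripper opens to 85 mm and grips with 20 to 120 N. Pads are 22 mm wide; open, the fingers measure 114 mm over their backs; the gripper's body (76 mm by 85 mm) begins 54 mm behind the grasp point. The pads swing forward as they close: fully open they stand 13 mm farther back than shut.
Start: joints at [-1.352, 0.158, 1.597, -0, 1.386, -0.21], TCP at [0.239, -0.523, 0.245] pointing down, gripper open.
Joint ranges: [-2.91, 2.91], [-0.94, 2.29], [0.18, 2.7], [-1.29, 4.43], [0.17, 2.64], [-3, 3]. Speed limits (rad/s): [2.57, 2.57, 3.14, 3.14, 3.14, 3.14].

INTERFACE

Orientations are given as a 3x3 rotation matrix whose columns are the frame's x, y, z axes.
In Python, from rig import r, optics, finder gives the robot as it stands.
- The arm moves only by the tool drive_tool, never from a script. Its arguments are lists of equal length, an entry for each row: "dp": the shift along the tool's x, y, z in mm, a list of three; "angular": the turn, a rotation vector about the tool's x, y, z in degrees, a list of three. A call has exactly 8 rows; each row shifts and turns the pose as measured when the row begins, along the tool's axes as they then stand; what a row does not reach is not made up. A row lasts 1/12 s, in which the tool goes at most 41.7 mm and 7.16 degrees, less where a joint would pass 70% of its speed; a pose out of reach is approached as far as the arm can. A call is refused whole if a number of a shift passes 41.7 or a number of a turn 7.16, either way. A call with a gripper value outside its range is refused whole. "claw" is the opening, from -1 (shut) to 1 (fully open), so that 0 is half open, set as the call begins (left out, the last holds). The fingers move at their own pace and stop on an object; the grip force is fixed at half the most. Time passes only in rows, so rows that do not move let the fingers close, or fill a call up. It gives the time, the measured TCP pose, the force and the opening at its end, in the units of the state.
- r.observe(): the state, without advancing time (a new reading comes with each control period).
- optics.capture(name): name is "side" or "top"; returns (picture, depth): 480x640x3 uint8, blue, green, red; 480x640 float32, m along the optical axis (not along the pixel's ray), 0 where there is no reading.
- optics.get_calibration(name): a dict with "K" (3x3 intrinsics, pixels), "pose" (4x4, takes a point from camera to world coordinates). Camera axes: x right, y up, looking along -z (the intrinsics and any distortion apply to the point x, -y, -z); pixel columns grow to the right and rows downward; lengths in m; the calibration is good to about 2 mm. A picture is of the moment at which its call begins. get_calibration takes no time and is no camera call.
- r.sign_off(): hands the job in, once; it reports no verdict.
Trained networks look in the newest picture that a camera, given by its name, has taken for a name from the list of things; names that differ only in an ending like _2 or _b are one class to them, and where a whole thing is asked for, a point or a joint stands for the part that bears it (a point fixed in the world has none). Each returns a list of dicts, best first, with "confidence" (0 to 1); they miss things now and then, are a little off and sometimes report something else, mostly with a low value. They report only what shows in the picture. A call takes as long as a camera call.
- finder.spot_in(name, camera): "xy" ([column, row] as shares, 0 to 1, of the picture: columns of its width, rows of its height, amid what is visible of it).
The state is a dict: "t": time; "q": joint angles; "joint_vel": joint speeds; "joint_torque": joint torques, N m; "ee_pos": TCP position; "tcp_rot": TCP orientation; "force": force on the tool from outside, world axes, zero at the start; "wrist_torque": the same for the moment, N m; "grip_width": finger opening in m.
Only numpy, scipy, OpenCV 4.12 (cv2) and the standard library are available. Lean on these libraries where they do the work, as an engineer would, in place of code of your own. Each camera call takes 0.05 s, during which the arm holds its last target. There are 200 camera calls.

TASK

Put every blue bearing cap on the bench into a recess of the white gearbox housing, one to a recess, and press each fully home with the pusher (not with the gripper). Once all are home, slide the housing by its post so that the red dot sits right under the marking needle. Finish with the pusher standing upright in its black holder, down on the bottom of the bore, and leave the other things on the bench alone.

Things in the scene. Friction and masses are not known exactly. Their poses are not given: they have to be found in the camera images.
- cap0_mid (a point): Blue bearing cap, loose, 70 g, 42 mm tall (two or three are present; an absent one is None). Disc 60 mm across, 12 mm thick, its foot tapering to 56 mm; on it a round boss 28 mm across, 30 mm tall, to grip by with the fingertips just above the disc. Point: on its axis, 21 mm above the underside; z is the axis, boss up.
- cap1_mid (a point): Blue bearing cap, loose, 70 g, 42 mm tall (two or three are present; an absent one is None). Disc 60 mm across, 12 mm thick, its foot tapering to 56 mm; on it a round boss 28 mm across, 30 mm tall, to grip by with the fingertips just above the disc. Point: on its axis, 21 mm above the underside; z is the axis, boss up.
- cap2_mid (a point): Blue bearing cap, loose, 70 g, 42 mm tall (two or three are present; an absent one is None). Disc 60 mm across, 12 mm thick, its foot tapering to 56 mm; on it a round boss 28 mm across, 30 mm tall, to grip by with the fingertips just above the disc. Point: on its axis, 21 mm above the underside; z is the axis, boss up.
- recess0 (a point): Recess in the white housing, 63 mm across, 26 deep; three in a row 80 mm apart, 0 by the handle. Any cap fits any. Point: centre of its floor, 44 mm above the bench; z up, y along the slide to the marking head. Six brass spring balls in the wall stop a cap set in by hand with its underside about 17 mm above the floor; 10-20 N straight down on the boss snaps it past them onto the floor, held.
- recess1 (a point): Recess in the white housing, 63 mm across, 26 deep; three in a row 80 mm apart, 0 by the handle. Any cap fits any. Point: centre of its floor, 44 mm above the bench; z up, y along the slide to the marking head. Six brass spring balls in the wall stop a cap set in by hand with its underside about 17 mm above the floor; 10-20 N straight down on the boss snaps it past them onto the floor, held.
- recess2 (a point): Recess in the white housing, 63 mm across, 26 deep; three in a row 80 mm apart, 0 by the handle. Any cap fits any. Point: centre of its floor, 44 mm above the bench; z up, y along the slide to the marking head. Six brass spring balls in the wall stop a cap set in by hand with its underside about 17 mm above the floor; 10-20 N straight down on the boss snaps it past them onto the floor, held.
- pusher_mid (a point): Pusher, hand tool for pressing caps, loose, 300 g, standing upright on the bench, 110 mm tall. Flat steel foot 34 mm across (0 to 40 mm up), collar 46 mm across (40 to 48), red round grip 28 mm across (48 to 110), to be held above the collar. Point: on its axis half-way up, 55 mm above the underside; z is the axis, grip up.
- holder_floor (a point): Black block, 80 x 80 x 36 mm, fixed to the bench: holder for the pusher, with a round bore 40 mm across and 30 mm deep in its top. This point is the centre of the bore's floor, 6 mm above the bench; z up. With the pusher's foot standing on that floor, its collar is 10 mm above the block.
- carriage (a joint): Position of the white housing along its slide, m: 0 at the end away from the marking head, grows towards the head (along the y axis of the recess points), 0.14 at the other stop. It stays where it is left; about 5 N moves it.
- handle (a point): Black upright round post, 20 mm across with a 26 mm head, on a small bracket at the end of the housing away from the marking head, 85 mm from the centre of recess0, for sliding it. It stands 42 mm above the housing's top, which is 70 mm above the bench; this point is on its axis 20 mm above the housing's top.
- dot (a point): Centre of the red painted dot, 10 mm across, on top of the white housing at the end towards the marking head.
- needle (a point): Tip of the fixed downward needle of the grey and yellow marking head, 8 mm above the housing's top. Its thin arm comes slantwise over the slide from a post on the far side, its underside 143 mm above the bench.
- cap0: The same blue cap; this point is the centre of its underside.
- cap1: The same blue cap; this point is the centre of its underside.
- cap2: The same blue cap; this point is the centre of its underside.
- screwdriver: Orange-handled screwdriver, 180 mm, lying on the bench; leave alone.
- connector_box: Olive connector box, 70 x 90 x 60 mm; leave alone.
- spray_can: Spray can, 60 mm across, 190 mm tall; leave alone.
- paper_cup: White cup, 70 mm across, 85 mm tall; leave alone.
- spur_gear: Steel gear, 90 mm across, 16 mm thick, on the bench; leave alone.

How it is judged:
By the outcome, as a careful person would: the job done as asked, in the order asked, and still so for the second after the job is handed in, with the robot touching nothing.
Of cap0, cap1, cap2 only 2 to 3 are there at a start; the rules pass over those that are not, and their reading is None.
At some moment in a run one of cap0, cap1, cap2 may be knocked a few centimetres aside while the robot is not near it.
It also fails if it takes over 210 s, if anything falls off the work surface, if the arm or the gripper's body presses on something with over 40 N, if the wrist force passes 120 N, or if a joint passes its speed limit or range.

## Working session

There is one attempt and no reset: what is moved stays moved. The work goes in short steps, Python scripts to look and compute and a tool call to move; the robot and the scene stay as the last step left them, time stands still between calls to the robot, and variables do not carry over. Pictures are saved under pics/ and viewed, about 12 in all and at most 16, crops included, and the job is handed in when it is done.

Besides the shell and the picture viewer there is one more tool, called after ">>>" as name(argument=value, ...), one argument or row to a line, values as JSON. drive_tool: Moves the arm, as the interface text tells. Its arguments: {"type":"object","properties":{"dp":{"type":"array","items":{"type":"array","items":{"type":"number"}}},"angular":{"type":"array","items":{"type":"array","items":{"type":"number"}}},"claw":{"type":"number"}},"required":["dp","angular"]}

```bash
ls; mkdir -p pics
cat > h.py <<'E'
import numpy as np, cv2
from rig import r, optics, finder
def shot(c,save=None):
    im,d=optics.capture(c)
    if save: cv2.imwrite('pics/'+save,im)
    return im,d
def back(c,u,v,d):
    k=optics.get_calibration(c);K=k['K'];P=np.array(k['pose'])
    p=np.array([(u-K[0][2])/K[0][0]*d,-(v-K[1][2])/K[1][1]*d,-d,1]);return (P@p)[:3]
def atz(c,u,v,z):
    k=optics.get_calibration(c);P=np.array(k['pose']);o=P[:3,3]
    a=back(c,u,v,1.0)-o;return o+a*(z-o[2])/a[2]
E
python3 - <<'E'
from h import *
s=r.observe();print({k:np.round(v,3).tolist() for k,v in s.items()})
for c in('top','side'):
    im,d=shot(c,c+'0.png');k=optics.get_calibration(c);print(c,k)
    for n in ['cap0_mid','recess0','recess1','recess2','pusher_mid','holder_floor','handle','dot','needle']:
        for q in finder.spot_in(n,c)[:4]:
            u,v=q['xy'][0]*640,q['xy'][1]*480;dd=d[int(v),int(u)]
            print(n,round(q['confidence'],2),round(u),round(v),back(c,u,v,dd).round(3) if dd>0 else None)
E
```

```text
pics
{'t': 0.0, 'q': [-1.352, 0.159, 1.598, -0.0, 1.386, -0.21], 'joint_vel': [-0.0, -0.001, -0.001, 0.0, -0.003, -0.002], 'joint_torque': [0.002, -39.599, -33.144, 0.0, 0.008, 0.0], 'ee_pos': [0.239, -0.522, 0.244], 'tcp_rot': [[0.909, 0.416, -0.0], [0.416, -0.909, 0.002], [0.0, -0.002, -1.0]], 'force': [-0.487, -0.314, -0.896], 'wrist_torque': [0.034, -0.007, 0.028], 'grip_width': 0.085}
top {'K': array([[571.73832435,   0.        , 322.55786859],
       [  0.        , 571.73832435, 241.0533303 ],
       [  0.        ,   0.        ,   1.        ]]), 'pose': array([[-5.55134661e-03,  9.84641299e-01, -1.74501273e-01,
         3.58393146e-01],
       [-9.99982790e-01, -5.79735746e-03, -9.00088068e-04,
         7.76607735e-04],
       [-1.89791014e-03,  1.74493273e-01,  9.84656537e-01,
         1.40076438e+00],
       [ 0.00000000e+00,  0.00000000e+00,  0.00000000e+00,
         1.00000000e+00]])}
cap0_mid 0.73 454 302 [ 0.451 -0.307  0.045]
cap0_mid 0.68 260 308 [0.44  0.154 0.002]
cap0_mid 0.5 148 273 [0.526 0.422 0.03 ]
cap0_mid 0.33 409 344 [ 0.353 -0.2    0.027]
recess0 0.83 335 22
[... 544 characters left out ...]
  0.        ,   1.        ]]), 'pose': array([[-0.74739025,  0.32688864, -0.57840439, -0.25072336],
       [-0.66434235, -0.37760326,  0.64503102,  0.89639578],
       [-0.00755407,  0.86634842,  0.49938296,  0.77461105],
       [ 0.        ,  0.        ,  0.        ,  1.        ]])}
recess0 0.6 303 240 [0.592 0.01  0.072]
recess1 0.6 303 240 [0.592 0.01  0.072]
recess2 0.6 303 240 [0.592 0.01  0.072]
pusher_mid 0.77 264 321 [0.424 0.321 0.06 ]
holder_floor 0.86 313 297 [0.421 0.16  0.038]
holder_floor 0.53 303 242 [0.584 0.018 0.071]
handle 0.58 299 242 [0.598 0.02  0.068]
dot 0.73 302 241 [0.599 0.008 0.068]
needle 0.91 207 245 [0.702 0.258 0.125]
needle 0.28 298 237 [ 0.649 -0.027  0.046]
```

```bash
ls pics
```

```text
side0.png
top0.png
```

View pics/top0.png

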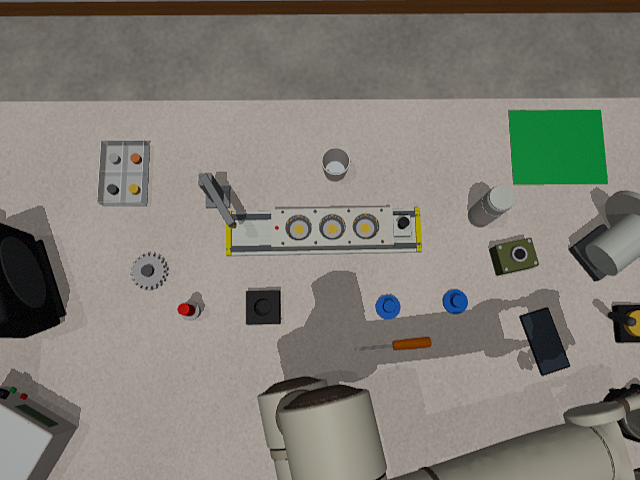

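View pics/side0.png

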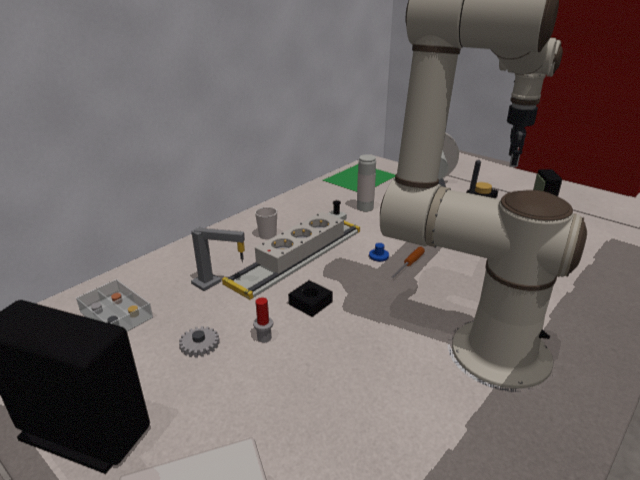

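Two blue caps show (388,307 and 455,301). The pusher is at about (189,310), the holder at (263,306), recesses at (299/332/365,227), the red dot at (277,228), the needle head at about (232,222) and the post at (403,223). Next I'll measure these by colour and depth.

```bash
cat >> h.py <<'E'
def cloud(c,d):
    k=optics.get_calibration(c);K=k['K'];P=np.array(k['pose']);v,u=np.mgrid[:480,:640]
    p=np.stack([(u-K[0][2])/K[0][0]*d,-(v-K[1][2])/K[1][1]*d,-d],-1);return p@P[:3,:3].T+P[:3,3]
def mask(im,n):
    b,g,rr=[im[...,i].astype(int) for i in range(3)]
    return {'blue':(b>rr*2)&(b>g*1.5)&(b>60),'red':(rr>110)&(g<60)&(b<60),'yellow':(rr>110)&(g>80)&(b<rr*.5)}[n]
def blobs(im,n,mn=8):
    m=mask(im,n).astype(np.uint8);N,L,S,C=cv2.connectedComponentsWithStats(m)
    return [(L==i,S[i,4],C[i]) for i in range(1,N) if S[i,4]>=mn]
E
python3 - <<'E'
from h import *
for c in('top','side'):
    im,d=shot(c);X=cloud(c,d)
    print(c)
    for m,a,ce in blobs(im,'blue',40):
        p=X[m]; t=p[p[:,2]>p[:,2].max()-.006]
        print('blue',a,ce.round(1),'mean',p.mean(0).round(4),'top',np.median(t,0).round(4),len(t), 'disc centre@.012',atz(c,*ce,.02).round(4))
    for m,a,ce in blobs(im,'red',5):
        if 150<ce[1]<420: print('red',a,ce.round(1),X[m].mean(0).round(4),X[m][:,2].max().round(3))
    for m,a,ce in blobs(im,'yellow',15):
        if 150<ce[1]<340 and 180<ce[0]<450: print('yel',a,ce.round(1),X[m].mean(0).round(4))
    if c=='top':
        g=cv2.cvtColor(im,cv2.COLOR_BGR2GRAY)
        for u0,v0,rr in((299,228,16),(332,227,16),(365,227,16)):
            w=X[v0-22:v0+23,u0-22:u0+23].reshape(-1,3); print('top z',np.median(w[w[:,2]>.06],0).round(4),'floor z',np.percentile(w[:,2],5))
        # holder: block top
        w=X[285:330,240:285].reshape(-1,3);t=w[(w[:,2]>.03)&(w[:,2]<.042)]
        print('block',len(t),t.min(0).round(3),t.max(0).round(3),t.mean(0).round(4))
        h=cv2.minAreaRect(np.float32(t[:,:2]));print(h)
        w=X[208:238,388:418].reshape(-1,3);t=w[w[:,2]>.1];print('post top',len(t),t.mean(0).round(4))
        w=X[295:325,175:205].reshape(-1,3);t=w[w[:,2]>.1];print('pusher top',len(t),t.mean(0).round(4))
        ww=X[200:260,220:420].reshape(-1,3);t=ww[(ww[:,2]>.06)&(ww[:,2]<.08)];print('housing',len(t),cv2.minAreaRect(np.float32(t[:,:2])))
        cv2.imwrite('pics/z.png',cv2.resize(im[165:330,170:430],None,fx=3,fy=3,interpolation=cv2.INTER_CUBIC))
E
```

```text
top
blue 458 [455.  301.4] mean [ 0.4534 -0.3149  0.0241] top [3.5840e-01 8.0000e-04 1.4008e+00] 2 disc centre@.012 [ 0.4537 -0.3159  0.02  ]
blue 460 [387.6 306.6] mean [ 0.4421 -0.1532  0.021 ] top [3.5840e-01 8.0000e-04 1.4008e+00] 1 disc centre@.012 [ 0.4421 -0.1534  0.02  ]
red 9 [276.3 227.2] [0.6278 0.1114 0.0719] 0.077
red 103 [183.2 308.7] [0.4347 0.3163 0.1083] 0.115
red 167 [413.3 343.1] [ 0.3554 -0.2107  0.0317] 1.401
yel 208 [417.9 228.9] [ 0.6313 -0.2319  0.0249]
yel 142 [227.9 239.7] [0.6054 0.2322 0.0328]
yel 67 [298.6 229.1] [0.6284 0.0597 0.0447]
yel 65 [331.8 228.5] [ 0.6296 -0.0204  0.0441]
yel 67 [364.9 227.8] [ 0.6265 -0.0989  0.0647]
top z [0.6279 0.0554 0.0691] floor z 0.0005541949528321766
top z [ 0.6279 -0.0203  0.0689] floor z -0.0005147361819585858
top z [ 0.6293 -0.0995  0.0689] floor z 0.001001830085226585
block 862 [0.402 0.106 0.03 ] [0.482 0.186 0.042] [0.4411 0.1461 0.0351]
((0.44156786799430847, 0.14612936973571777), (0.08009495586156845, 0.07894876599311829), 1.2467427253723145)
post top 102 [ 0.6252 -0.181   0.1357]
pusher top 129 [0.4319 0.3083 0.1387]
housing 3374 ((0.6285971403121948, -0.04112997651100159), (0.09165512025356293, 0.3319951891899109), 0.6845346689224243)
side
blue 220 [378.9 252.8] mean [ 0.4325 -0.1417  0.0244] top [-0.2507  0.8964  0.7746] 1 disc centre@.012 [ 0.4364 -0.1477  0.02  ]
red 62 [261. 301.] [0.4319 0.3181 0.111 ] 0.114
yel 20 [348.2 223.4] [ 0.6177 -0.2321  0.0209]
yel 94 [234.3 283.9] [0.6142 0.2493 0.0371]
```

View pics/z.png

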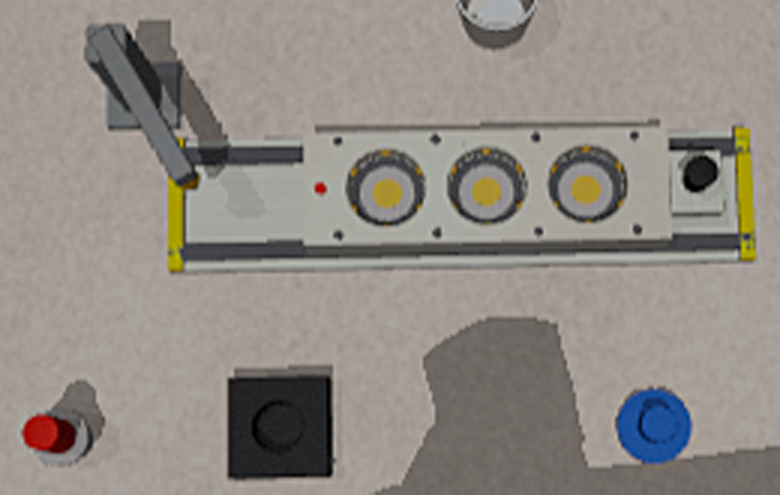

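```bash
cat >> h.py <<'E'
from scipy.optimize import least_squares
def proj(c,p):
    k=optics.get_calibration(c);P=np.array(k['pose']);q=(np.asarray(p)-P[:3,3])@P[:3,:3];K=k['K']
    return np.stack([K[0][2]+K[0][0]*q[:,0]/-q[:,2],K[1][2]+K[1][1]*q[:,1]/q[:,2]],-1)
def fit(c,cent,cyls,x0):
    "cyls: (z0,r0,z1,r1) frusta; xy whose silhouette centroid = cent"
    a=np.linspace(0,2*np.pi,60)
    def cen(x):
        m=np.zeros((480*4,640*4),np.uint8)
        for z0,r0,z1,r1 in cyls:
            p=np.concatenate([np.stack([x[0]+R*np.cos(a),x[1]+R*np.sin(a),0*a+z],-1) for z,R in((z0,r0),(z1,r1))])
            cv2.fillConvexPoly(m,cv2.convexHull(np.int32(np.round(proj(c,p)*4+1.5))),1)
        M=cv2.moments(m,True);return np.array([M['m10'],M['m01']])/M['m00']/4-.375
    x=np.array(x0,float)[:2]
    z=np.mean([k[0] for k in cyls])
    for _ in range(4):
        e=np.array(cent)-cen(x); x+= (atz(c,*(np.array(cent)+e),z)-atz(c,*cent,z))[:2]
    return x
CAP=[(0,.028,.004,.030),(.004,.03,.012,.03),(.012,.014,.042,.014)]
E
python3 - <<'E'
from h import *
for c in('top','side'):
    im,d=shot(c)
    for m,a,ce in blobs(im,'blue',40): print(c,'cap',fit(c,ce,CAP,atz(c,*ce,.01)).round(4))
    for m,a,ce in blobs(im,'red',40):
        if ce[0]<300 and ce[1]<400: print(c,'pusher',fit(c,ce,[(.048,.014,.11,.014)],atz(c,*ce,.1)).round(4))
    if c=='top':
        for m,a,ce in blobs(im,'red',5):
            if ce[1]<260:print('dot',atz(c,*ce,.07).round(4))
        for m,a,ce in blobs(im,'yellow',15):
            if 220<ce[1]<235 and 290<ce[0]<370: print('recess',atz(c,*ce,.044).round(4))
        X=cloud(c,d); g=im.max(2)
        w=np.zeros((480,640),bool);w[210:238,392:415]=1;m=w&(g<50);v,u=np.nonzero(m);print('post dark',m.sum(),u.mean(),v.mean(),atz(c,u.mean(),v.mean(),.11).round(4))
        # bore
        w=np.zeros((480,640),np.uint8);w[287:327,243:283]=1;m=((g<60)&(w>0));v,u=np.nonzero(m);print('blk dark',m.sum(),u.mean(),v.mean(),atz(c,u.mean(),v.mean(),.034).round(4))
        A=cv2.resize(im[205:245,210:290],None,fx=8,fy=8,interpolation=cv2.INTER_CUBIC)
    else: B=cv2.resize(im[215:295,190:350],None,fx=4,fy=4,interpolation=cv2.INTER_CUBIC)
cv2.imwrite('pics/n.png',np.vstack([A[:,:640],B[:280]]))
E
```

```text
top cap [ 0.4546 -0.3185]
top cap [ 0.443  -0.1547]
top pusher [0.4363 0.3228]
dot [0.6282 0.1116 0.07  ]
recess [0.6286 0.0597 0.044 ]
recess [ 0.6296 -0.0204  0.044 ]
recess [ 0.6307 -0.1005  0.044 ]
post dark 116 402.37068965517244 221.20689655172413 [ 0.6325 -0.1824  0.11  ]
blk dark 1150 262.8191304347826 307.06608695652176 [0.4419 0.1451 0.034 ]
side cap [ 0.4427 -0.1573]
side pusher [0.4644 0.2905]
```

View pics/n.png

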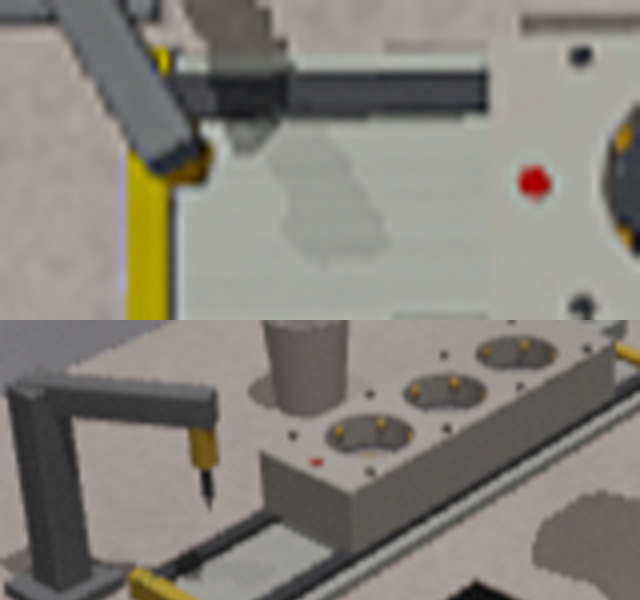

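Needle tip shows in the side view at (242.4,261.9) and the red dot at (269,250.5). The top view of the pusher is mostly its top face, so I'll use that.

Run:
```python
from h import *
print('needle',atz('side',242.4,261.9,.078),'dot side',atz('side',268.8,250.3,.07))
print('pusher',atz('top',183.2,308.7,.11),'side centroid',atz('side',261,301,.09))
print('bore rim approx',atz('top',170+278/3,165+426/3,.036))
```

```text
needle [0.62815074 0.20513885 0.078     ] dot side [0.62853001 0.10953308 0.07      ]
pusher [0.43463626 0.31590953 0.11      ] side centroid [0.45344022 0.29995524 0.09      ]
bore rim approx [0.44195695 0.1452159  0.036     ]
```

>>> drive_tool(
  dp=[
    [20, 0, 0],
    [20, -10, 0],
    [20, -20, 0],
    [20, -20, 0],
    [30, -30, 0],
    [30, -30, 0],
    [30, -30, 0],
    [20, -20, 0],
  ],
  angular=[
    [0, 0, 6.15],
    [0, 0, 6.15],
    [0, 0, 6.15],
    [0, 0, 6.15],
    [0, 0, 0],
    [0, 0, 0],
    [0, 0, 0],
    [0, 0, 0],
  ],
  claw=0.3,
)

```text
t: 1.87
ee_pos: [0.4189, -0.3467, 0.2451]
tcp_rot: [[0.999, -0.035, -0.0], [-0.035, -0.999, -0.004], [-0.0, 0.004, -1.0]]
force: [-0.3, -0.1, 0.4]
grip_width: 0.0554
```

```bash
cat >> h.py <<'E'
def go(p,th=0):
    s=r.observe();R=np.array(s['tcp_rot']);e=np.array(s['ee_pos']);d=R.T@(np.array(p)-e)*1000
    t=np.radians(th);G=np.array([[np.cos(t),np.sin(t),0],[np.sin(t),-np.cos(t),0],[0,0,-1.]])
    rv=cv2.Rodrigues(R.T@G)[0].ravel()*57.2958
    print('dp mm',d.round(1),'turn deg',rv.round(2),'t',round(s['t'],2),'F',np.round(s['force'],1),'w',round(s['grip_width'],4))
def caps():
    for c in('top','side'):
        im,d=shot(c)
        for m,a,ce in blobs(im,'blue',15): print(c,'cap px',ce.round(1),a,'bench xy',fit(c,ce,CAP,atz(c,*ce,.01)).round(4))
    return im
E
python3 - <<'E'
from h import *
caps(); go([.4545,-.3185,.1])
E
```

```text
top cap px [455.  301.5] 454 bench xy [ 0.4544 -0.3185]
top cap px [387.7 306.7] 455 bench xy [ 0.4427 -0.1549]
side cap px [373.3 255.2] 59 bench xy [ 0.4475 -0.1356]
dp mm [ 34. -29. 145.] turn deg [ 0.17  0.   -1.78] t 1.97 F [-1.1 -0.5  0.3] w 0.0556
```

>>> drive_tool(
  dp=[
    [17, -14, 20],
    [17, -15, 35],
    [0, 0, 35],
    [0, 0, 30],
    [0, 0, 20],
    [0, 0, 10],
    [0, 0, 0],
    [0, 0, 0],
  ],
  angular=[
    [0, 0, -1.78],
    [0, 0, 0],
    [0, 0, 0],
    [0, 0, 0],
    [0, 0, 0],
    [0, 0, 0],
    [0, 0, 0],
    [0, 0, 0],
  ],
)

```text
t: 2.63
ee_pos: [0.456, -0.3228, 0.0931]
tcp_rot: [[1.0, 0.002, 0.004], [0.002, -1.0, -0.013], [0.004, 0.013, -1.0]]
force: [-0.2, -0.1, 0.0]
grip_width: 0.0553
```

Run:
```python
from h import *
go([.4545,-.3185,.029])
```

```text
dp mm [-1.7 -5.1 64.1] turn deg [ 0.73 -0.23  0.14] t 2.63 F [-0.2 -0.1  0. ] w 0.0553
```

>>> drive_tool(
  dp=[
    [-1.5, -5, 10],
    [0, 0, 15],
    [0, 0, 15],
    [0, 0, 12],
    [0, 0, 8],
    [0, 0, 4],
    [0, 0, 0],
    [0, 0, 0],
  ],
  angular=[
    [0.7, -0.2, 0.1],
    [0, 0, 0],
    [0, 0, 0],
    [0, 0, 0],
    [0, 0, 0],
    [0, 0, 0],
    [0, 0, 0],
    [0, 0, 0],
  ],
)

```text
t: 3.3
ee_pos: [0.4586, -0.3242, 0.0342]
tcp_rot: [[1.0, -0.002, 0.011], [-0.002, -1.0, -0.01], [0.011, 0.01, -1.0]]
force: [1.2, 0.4, 0.3]
grip_width: 0.0554
```

>>> drive_tool(
  dp=[
    [0, 0, 0],
    [0, 0, 0],
    [0, 0, 0],
    [0, 0, 0],
    [0, 0, 0],
    [0, 0, 0],
    [0, 0, 0],
    [0, 0, 0],
  ],
  angular=[
    [0, 0, 0],
    [0, 0, 0],
    [0, 0, 0],
    [0, 0, 0],
    [0, 0, 0],
    [0, 0, 0],
    [0, 0, 0],
    [0, 0, 0],
  ],
  claw=-1,
)

```text
t: 3.97
ee_pos: [0.46, -0.3255, 0.037]
tcp_rot: [[1.0, -0.002, 0.014], [-0.002, -1.0, -0.014], [0.014, 0.014, -1.0]]
force: [0.1, 0.5, -0.7]
grip_width: 0.0263
```

Run:
```python
from h import *
go([.4545,-.3185,.13])
im,_=shot('top','g1.png')
for m,a,ce in blobs(im,'blue',15): print('px',ce.round(1),a,fit('top',ce,CAP,atz('top',*ce,.01)).round(4))
```

```text
dp mm [ -4.2  -5.7 -93.2] turn deg [ 0.79 -0.82 -0.11] t 3.97 F [ 0.1  0.5 -0.7] w 0.0263
px [387.7 306.7] 455 [ 0.4428 -0.1549]
```

>>> drive_tool(
  dp=[
    [0, 0, 0],
    [-2, -1, 3],
    [-2, -1, 3],
    [-1, -1, 2],
    [0, 0, 1],
    [0, 0, 1],
    [0, 0, 0],
    [0, 0, 0],
  ],
  angular=[
    [0, 0, 0],
    [0.4, -0.4, 0],
    [0.4, -0.4, -0.1],
    [0, 0, 0],
    [0, 0, 0],
    [0, 0, 0],
    [0, 0, 0],
    [0, 0, 0],
  ],
  claw=0,
)

```text
t: 4.68
ee_pos: [0.4544, -0.3222, 0.0256]
tcp_rot: [[1.0, -0.0, -0.001], [-0.0, -1.0, 0.002], [-0.001, -0.002, -1.0]]
force: [0.3, 0.4, 0.2]
grip_width: 0.0425
```

Run:
```python
from h import *
go([.4545,-.3205,.029])
```

```text
dp mm [ 0.1 -1.7 -3.4] turn deg [-0.12  0.08 -0.01] t 4.68 F [0.3 0.4 0.2] w 0.0425
```

>>> drive_tool(
  dp=[
    [0, -1, -4],
    [0, 0, -0.5],
    [0, 0, 0],
    [0, 0, 0],
    [0, 0, 0],
    [0, 0, 0],
    [0, 0, 0],
    [0, 0, 0],
  ],
  angular=[
    [-0.1, 0.1, 0],
    [0, 0, 0],
    [0, 0, 0],
    [0, 0, 0],
    [0, 0, 0],
    [0, 0, 0],
    [0, 0, 0],
    [0, 0, 0],
  ],
)

```text
t: 5.35
ee_pos: [0.4549, -0.3215, 0.0313]
tcp_rot: [[1.0, 0.0, 0.002], [0.0, -1.0, -0.001], [0.002, 0.001, -1.0]]
force: [0.2, 0.2, -0.5]
grip_width: 0.0426
```

>>> drive_tool(
  dp=[
    [0, 0, 0],
    [0, 0, 0],
    [0, 0, 0],
    [0, 0, 0],
    [0, 0, -10],
    [0, 0, -30],
    [0, 0, -30],
    [0, 0, -30],
  ],
  angular=[
    [0, 0, 0],
    [0, 0, 0],
    [0, 0, 0],
    [0, 0, 0],
    [0, 0, 0],
    [0, 0, 0],
    [0, 0, 0],
    [0, 0, 0],
  ],
  claw=-1,
)

```text
t: 6.02
ee_pos: [0.45, -0.3165, 0.1274]
tcp_rot: [[1.0, -0.0, -0.011], [-0.0, -1.0, 0.013], [-0.011, -0.013, -1.0]]
force: [0.0, -0.3, -1.5]
grip_width: 0.0264
```

Run:
```python
from h import *
go([.6296,-.0204,.15])
im,_=shot('side','g2.png')
for m,a,ce in blobs(im,'blue',15): print('px',ce.round(1),a)
im,_=shot('top','g2t.png')
for m,a,ce in blobs(im,'blue',15): print('px',ce.round(1),a)
```

```text
dp mm [ 179.3 -296.4  -20.8] turn deg [-0.75  0.65 -0.01] t 6.02 F [ 0.  -0.3 -1.5] w 0.0264
px [372.7 255. ] 45
px [387.7 306.7] 454
px [468.3 307.1] 41
```

>>> drive_tool(
  dp=[
    [10, -15, -10],
    [20, -35, -10],
    [22, -38, -3],
    [22, -38, 0],
    [22, -38, 0],
    [22, -38, 0],
    [22, -38, 0],
    [20, -30, 0],
  ],
  angular=[
    [-0.7, 0.6, 0],
    [0, 0, 0],
    [0, 0, 0],
    [0, 0, 0],
    [0, 0, 0],
    [0, 0, 0],
    [0, 0, 0],
    [0, 0, 0],
  ],
)

```text
t: 6.78
ee_pos: [0.6105, -0.0588, 0.1583]
tcp_rot: [[1.0, -0.014, 0.011], [-0.014, -1.0, -0.015], [0.012, 0.015, -1.0]]
force: [0.6, 0.2, -0.8]
grip_width: 0.0265
```

Run:
```python
from h import *
go([.6296,-.0204,.14])
```

```text
dp mm [ 18.4 -38.9  17.9] turn deg [ 0.87 -0.66 -0.79] t 6.78 F [ 0.6  0.2 -0.8] w 0.0265
```

>>> drive_tool(
  dp=[
    [9, -18, 0],
    [7, -16, 5],
    [2, -5, 5],
    [0, 0, 4],
    [0, 0, 0],
    [0, 0, 0],
    [0, 0, 0],
    [0, 0, 0],
  ],
  angular=[
    [0.8, -0.6, -0.8],
    [0, 0, 0],
    [0, 0, 0],
    [0, 0, 0],
    [0, 0, 0],
    [0, 0, 0],
    [0, 0, 0],
    [0, 0, 0],
  ],
)

```text
t: 7.45
ee_pos: [0.6286, -0.0129, 0.1409]
tcp_rot: [[1.0, 0.008, -0.004], [0.008, -1.0, 0.001], [-0.004, -0.001, -1.0]]
force: [-0.6, -0.0, -0.9]
grip_width: 0.0259
```

Run:
```python
from h import *
go([.6296,-.0204,.11])
for c in('top','side'):
    im,d=shot(c); 
    for m,a,ce in blobs(im,'blue',15): print(c,'px',ce.round(1),a)
    cv2.imwrite('pics/h1%s.png'%c,cv2.resize(im[150:300,230:430],None,fx=3,fy=3,interpolation=cv2.INTER_CUBIC))
    
a=cv2.imread('pics/h1top.png');b=cv2.imread('pics/h1side.png');cv2.imwrite('pics/h1.png',cv2.resize(np.hstack([a,b]),None,fx=.66,fy=.66))
```

```text
dp mm [ 1.1  7.6 30.9] turn deg [-0.05  0.22  0.44] t 7.45 F [-0.6 -0.  -0.9] w 0.0259
top px [328.7 229.7] 177
top px [387.6 306.6] 459
side px [299.8 218.8] 170
side px [378.8 252.8] 225
```

View pics/h1.png

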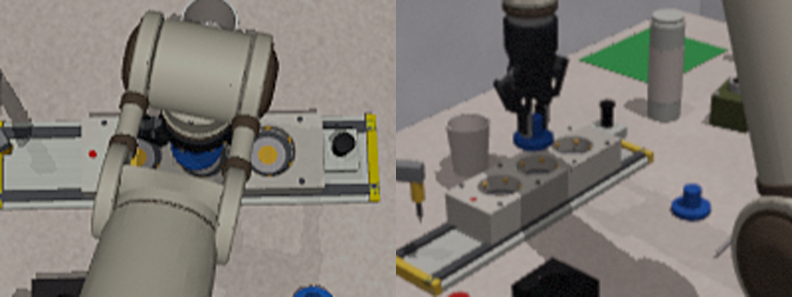

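The cap hangs upright over the middle recess (side view at 300,219). I'll check its offset from the TCP using the disc's left and right extents.

Run:
```python
from h import *
im,d=shot('side');m=[b for b in blobs(im,'blue',60) if b[2][1]<240 and 260<b[2][0]<330][0][0]
v,u=np.nonzero(m);uc=(u.min()+u.max())/2;rows=v[(u<=u.min()+1)|(u>=u.max()-1)];print(u.min(),u.max(),rows.mean())
e=r.observe()['ee_pos'];P=np.array(optics.get_calibration('side')['pose'])
p=atz('side',uc,rows.mean(),e[2]-.031+.008);ax=P[:3,0]
print(p,e,'err along cam-x mm',((p-e)[:2]@ax[:2])*1000, ax)
go([.6296,-.0204,.11])
```

```text
290 308 219.54545454545453
[ 0.62718059 -0.01253924  0.11818832] [ 0.62893824 -0.01251842  0.14118832] err along cam-x mm 1.327480929984861 [-0.74739025 -0.66434235 -0.00755407]
dp mm [ 0.7  7.9 31.2] turn deg [-0.05  0.18  0.46] t 7.6 F [-0.4  0.5 -0.1] w 0.0262
```

>>> drive_tool(
  dp=[
    [1, 4, 5],
    [0.5, 4, 5],
    [0, 0, 5],
    [0, 0, 5],
    [0, 0, 4],
    [0, 0, 0],
    [0, 0, 0],
    [0, 0, 0],
  ],
  angular=[
    [0, 0.1, 0.4],
    [0, 0, 0],
    [0, 0, 0],
    [0, 0, 0],
    [0, 0, 0],
    [0, 0, 0],
    [0, 0, 0],
    [0, 0, 0],
  ],
)

```text
t: 8.27
ee_pos: [0.6301, -0.0224, 0.114]
tcp_rot: [[1.0, -0.001, -0.002], [-0.001, -1.0, 0.001], [-0.002, -0.001, -1.0]]
force: [0.3, -0.5, -1.3]
grip_width: 0.026
```

Run:
```python
from h import *
go([.6305,-.0204,.092])
```

```text
dp mm [ 0.4 -2.  22. ] turn deg [-0.06  0.12 -0.07] t 8.27 F [ 0.3 -0.5 -1.3] w 0.026
```

>>> drive_tool(
  dp=[
    [0.5, -2, 2],
    [0, 0, 4],
    [0, 0, 4],
    [0, 0, 4],
    [0, 0, 3],
    [0, 0, 2],
    [0, 0, 0],
    [0, 0, 0],
  ],
  angular=[
    [0, 0.1, 0],
    [0, 0, 0],
    [0, 0, 0],
    [0, 0, 0],
    [0, 0, 0],
    [0, 0, 0],
    [0, 0, 0],
    [0, 0, 0],
  ],
)

```text
t: 8.93
ee_pos: [0.6306, -0.0201, 0.0952]
tcp_rot: [[1.0, 0.0, -0.001], [0.0, -1.0, -0.0], [-0.001, 0.0, -1.0]]
force: [-0.2, -0.9, 0.5]
grip_width: 0.0266
```

Run:
```python
from h import *
go([.6305,-.0204,.092])
```

```text
dp mm [-0.1  0.3  3.2] turn deg [0.01 0.05 0.  ] t 8.93 F [-0.2 -0.9  0.5] w 0.0266
```

>>> drive_tool(
  dp=[
    [0, 0, 2],
    [0, 0, 1.5],
    [0, 0, 0.5],
    [0, 0, 0],
    [0, 0, 0],
    [0, 0, 0],
    [0, 0, 0],
    [0, 0, 0],
  ],
  angular=[
    [0, 0, 0],
    [0, 0, 0],
    [0, 0, 0],
    [0, 0, 0],
    [0, 0, 0],
    [0, 0, 0],
    [0, 0, 0],
    [0, 0, 0],
  ],
)

```text
t: 9.6
ee_pos: [0.6305, -0.0202, 0.0945]
tcp_rot: [[1.0, 0.001, -0.002], [0.001, -1.0, -0.001], [-0.002, 0.001, -1.0]]
force: [-1.3, 0.4, 2.5]
grip_width: 0.0262
```

>>> drive_tool(
  dp=[
    [0, 0, 0],
    [0, 0, 0],
    [0, 0, 0],
    [0, 0, 0],
    [0, 0, -4],
    [0, 0, -15],
    [0, 0, -30],
    [0, 0, -30],
  ],
  angular=[
    [0, 0, 0],
    [0, 0, 0],
    [0, 0, 0],
    [0, 0, 0],
    [0, 0, 0],
    [0, 0, 0],
    [0, 0, 0],
    [0, 0, 0],
  ],
  claw=0,
)

```text
t: 10.27
ee_pos: [0.6263, -0.0191, 0.1669]
tcp_rot: [[1.0, 0.0, -0.016], [0.0, -1.0, 0.003], [-0.016, -0.003, -1.0]]
force: [0.7, 0.3, 0.4]
grip_width: 0.0429
```

Run:
```python
from h import *
go([.443,-.155,.16])
caps()
```

```text
dp mm [-183.2  135.9    9.4] turn deg [-0.19  0.91  0.01] t 10.27 F [0.7 0.3 0.4] w 0.0429
top cap px [331.7 230. ] 290 bench xy [ 0.6329 -0.0208]
top cap px [387.6 306.5] 460 bench xy [ 0.4431 -0.1547]
side cap px [300.8 230.6] 209 bench xy [ 0.711  -0.1062]
side cap px [378.8 252.8] 224 bench xy [ 0.4432 -0.1574]
```

Placed, resting on the spring balls (2.5 N). On to cap 2.

>>> drive_tool(
  dp=[
    [-15, 12, 0],
    [-30, 22, 0],
    [-33, 24, 0],
    [-33, 24, 5],
    [-33, 24, 10],
    [-25, 18, 15],
    [-10, 8, 15],
    [0, 0, 10],
  ],
  angular=[
    [-0.2, 0.9, 0],
    [0, 0, 0],
    [0, 0, 0],
    [0, 0, 0],
    [0, 0, 0],
    [0, 0, 0],
    [0, 0, 0],
    [0, 0, 0],
  ],
)

```text
t: 11.03
ee_pos: [0.4509, -0.1568, 0.1177]
tcp_rot: [[1.0, 0.005, 0.028], [0.005, -1.0, -0.009], [0.028, 0.009, -1.0]]
force: [0.1, 0.8, -0.6]
grip_width: 0.0427
```

Run:
```python
from h import *
go([.443,-.1555,.065])
```

```text
dp mm [-9.4 -1.8 52.5] turn deg [ 0.53 -1.61  0.29] t 11.03 F [ 0.1  0.8 -0.6] w 0.0427
```

>>> drive_tool(
  dp=[
    [-5, -1, 10],
    [-4, -1, 12],
    [0, 0, 12],
    [0, 0, 10],
    [0, 0, 6],
    [0, 0, 0],
    [0, 0, 0],
    [0, 0, 0],
  ],
  angular=[
    [0.5, -1.6, 0.3],
    [0, 0, 0],
    [0, 0, 0],
    [0, 0, 0],
    [0, 0, 0],
    [0, 0, 0],
    [0, 0, 0],
    [0, 0, 0],
  ],
)

```text
t: 11.7
ee_pos: [0.4436, -0.1517, 0.062]
tcp_rot: [[1.0, 0.001, -0.008], [0.001, -1.0, 0.004], [-0.008, -0.004, -1.0]]
force: [-0.0, -0.7, 1.3]
grip_width: 0.0427
```

Run:
```python
from h import *
go([.443,-.1555,.031])
```

```text
dp mm [-0.4  3.9 31. ] turn deg [-0.24  0.46  0.05] t 11.7 F [-0.  -0.7  1.3] w 0.0427
```

>>> drive_tool(
  dp=[
    [0, 4, 4],
    [0, 0, 7],
    [0, 0, 7],
    [0, 0, 6],
    [0, 0, 4],
    [0, 0, 2],
    [0, 0, 0],
    [0, 0, 0],
  ],
  angular=[
    [-0.2, 0.4, 0],
    [0, 0, 0],
    [0, 0, 0],
    [0, 0, 0],
    [0, 0, 0],
    [0, 0, 0],
    [0, 0, 0],
    [0, 0, 0],
  ],
)

```text
t: 12.37
ee_pos: [0.445, -0.1569, 0.0303]
tcp_rot: [[1.0, 0.001, 0.002], [0.001, -1.0, -0.001], [0.002, 0.001, -1.0]]
force: [0.9, 0.3, 0.1]
grip_width: 0.0427
```

Run:
```python
from h import *
go([.443,-.1555,.031])
```

```text
dp mm [-2.  -1.4 -0.7] turn deg [ 0.08 -0.13  0.05] t 12.37 F [0.9 0.3 0.1] w 0.0427
```

>>> drive_tool(
  dp=[
    [-2, -1, 0],
    [0, 0, 0],
    [0, 0, 0],
    [0, 0, 0],
    [0, 0, 0],
    [0, 0, 0],
    [0, 0, 0],
    [0, 0, 0],
  ],
  angular=[
    [0, -0.1, 0],
    [0, 0, 0],
    [0, 0, 0],
    [0, 0, 0],
    [0, 0, 0],
    [0, 0, 0],
    [0, 0, 0],
    [0, 0, 0],
  ],
  claw=-1,
)

```text
t: 13.03
ee_pos: [0.4433, -0.156, 0.0312]
tcp_rot: [[1.0, 0.001, 0.002], [0.001, -1.0, -0.002], [0.002, 0.002, -1.0]]
force: [-0.1, 0.4, -0.3]
grip_width: 0.0264
```

>>> drive_tool(
  dp=[
    [0, 0, -8],
    [0, 0, -20],
    [0, 0, -25],
    [0, 0, -25],
    [0, 0, -25],
    [0, 0, -15],
    [0, 0, 0],
    [0, 0, 0],
  ],
  angular=[
    [0, 0, 0],
    [0, 0, 0],
    [0, 0, 0],
    [0, 0, 0],
    [0, 0, 0],
    [0, 0, 0],
    [0, 0, 0],
    [0, 0, 0],
  ],
)

```text
t: 13.7
ee_pos: [0.4418, -0.1549, 0.1565]
tcp_rot: [[1.0, 0.001, -0.0], [0.001, -1.0, -0.001], [-0.0, 0.001, -1.0]]
force: [-0.2, -1.1, -1.9]
grip_width: 0.026
```

Run:
```python
from h import *
go([.6315,-.1005,.145])
```

```text
dp mm [189.7 -54.2  11.4] turn deg [0.06 0.02 0.06] t 13.7 F [-0.2 -1.1 -1.9] w 0.026
```

>>> drive_tool(
  dp=[
    [15, -4, 0],
    [28, -8, 0],
    [35, -10, 0],
    [35, -10, 0],
    [32, -10, 4],
    [22, -7, 4],
    [10, -3, 3],
    [3, 0, 0],
  ],
  angular=[
    [0, 0, 0],
    [0, 0, 0],
    [0, 0, 0],
    [0, 0, 0],
    [0, 0, 0],
    [0, 0, 0],
    [0, 0, 0],
    [0, 0, 0],
  ],
)

```text
t: 14.37
ee_pos: [0.6237, -0.0982, 0.132]
tcp_rot: [[1.0, -0.002, -0.014], [-0.002, -1.0, 0.004], [-0.014, -0.004, -1.0]]
force: [0.5, 0.2, -0.7]
grip_width: 0.0263
```

Run:
```python
from h import *
go([.6315,-.1005,.115])
```

```text
dp mm [ 8.1  2.3 16.9] turn deg [-0.24  0.83 -0.13] t 14.37 F [ 0.5  0.2 -0.7] w 0.0263
```

>>> drive_tool(
  dp=[
    [4, 1, 5],
    [4, 1, 7],
    [0, 0, 5],
    [0, 0, 0],
    [0, 0, 0],
    [0, 0, 0],
    [0, 0, 0],
    [0, 0, 0],
  ],
  angular=[
    [-0.2, 0.8, -0.1],
    [0, 0, 0],
    [0, 0, 0],
    [0, 0, 0],
    [0, 0, 0],
    [0, 0, 0],
    [0, 0, 0],
    [0, 0, 0],
  ],
)

```text
t: 15.03
ee_pos: [0.6269, -0.1014, 0.1088]
tcp_rot: [[1.0, -0.003, -0.008], [-0.003, -1.0, 0.003], [-0.008, -0.003, -1.0]]
force: [0.1, 0.2, -0.5]
grip_width: 0.0259
```

Run:
```python
from h import *
go([.6315,-.1005,.094])
im,d=shot('side')
for m,a,ce in blobs(im,'blue',60):
    v,u=np.nonzero(m);uc=(u.min()+u.max())/2;rows=v[(u<=u.min()+1)|(u>=u.max()-1)]
    if ce[0]<310: continue
    e=r.observe()['ee_pos'];P=np.array(optics.get_calibration('side')['pose'])
    p=atz('side',uc,rows.mean(),e[2]-.031+.008);ax=P[:3,0]
    print(ce,u.min(),u.max(),p,e,'err along cam-x mm',((p-e)[:2]@ax[:2])*1000)
```

```text
dp mm [ 4.7 -0.9 14.8] turn deg [-0.15  0.45 -0.16] t 15.03 F [ 0.1  0.2 -0.5] w 0.0259
[320.42763158 218.18421053] 311 328 [ 0.62776114 -0.10245873  0.08598514] [ 0.62705717 -0.10141253  0.10898514] err along cam-x mm 0.16889615794264978
```

>>> drive_tool(
  dp=[
    [2.5, -0.5, 0],
    [2, -0.5, 0],
    [0, 0, 0],
    [0, 0, 3],
    [0, 0, 4],
    [0, 0, 4],
    [0, 0, 2],
    [0, 0, 0],
  ],
  angular=[
    [-0.1, 0.4, -0.1],
    [0, 0, 0],
    [0, 0, 0],
    [0, 0, 0],
    [0, 0, 0],
    [0, 0, 0],
    [0, 0, 0],
    [0, 0, 0],
  ],
)

```text
t: 15.75
ee_pos: [0.6327, -0.1005, 0.0966]
tcp_rot: [[1.0, -0.0, 0.002], [-0.0, -1.0, -0.001], [0.002, 0.001, -1.0]]
force: [-0.6, 0.4, -0.7]
grip_width: 0.0262
```

Run:
```python
from h import *
go([.631,-.1005,.094])
```

```text
dp mm [-1.7 -0.   2.6] turn deg [ 0.03 -0.1  -0.02] t 15.75 F [-0.6  0.4 -0.7] w 0.0262
```

>>> drive_tool(
  dp=[
    [-1.5, 0, 1],
    [0, 0, 1],
    [0, 0, 1],
    [0, 0, 1],
    [0, 0, 0.5],
    [0, 0, 0],
    [0, 0, 0],
    [0, 0, 0],
  ],
  angular=[
    [0, -0.1, 0],
    [0, 0, 0],
    [0, 0, 0],
    [0, 0, 0],
    [0, 0, 0],
    [0, 0, 0],
    [0, 0, 0],
    [0, 0, 0],
  ],
)

```text
t: 16.42
ee_pos: [0.631, -0.1005, 0.0923]
tcp_rot: [[1.0, -0.0, -0.001], [-0.0, -1.0, -0.0], [-0.001, 0.0, -1.0]]
force: [-1.2, 0.3, 1.1]
grip_width: 0.0266
```

>>> drive_tool(
  dp=[
    [0, 0, 0],
    [0, 0, 0],
    [0, 0, 0],
    [0, 0, 0],
    [0, 0, -4],
    [0, 0, -15],
    [0, 0, -30],
    [0, 0, -25],
  ],
  angular=[
    [0, 0, 0],
    [0, 0, 0],
    [0, 0, 0],
    [0, 0, 0],
    [0, 0, 0],
    [0, 0, 0],
    [0, 0, 0],
    [0, 0, 0],
  ],
  claw=0,
)

```text
t: 17.08
ee_pos: [0.6268, -0.0991, 0.1607]
tcp_rot: [[1.0, -0.001, -0.013], [-0.001, -1.0, 0.004], [-0.013, -0.004, -1.0]]
force: [0.9, -0.8, 1.0]
grip_width: 0.0429
```

>>> drive_tool(
  dp=[
    [-10, -15, -15],
    [-15, -25, -15],
    [-17, -35, -10],
    [-17, -35, 0],
    [-17, -35, 0],
    [-17, -35, 0],
    [-17, -35, 0],
    [-17, -35, 0],
  ],
  angular=[
    [0, 0, 0],
    [0, 0, 0],
    [0, 0, 0],
    [0, 0, 0],
    [0, 0, 0],
    [0, 0, 0],
    [0, 0, 0],
    [0, 0, 0],
  ],
)

```text
t: 17.75
ee_pos: [0.5045, 0.1518, 0.2153]
tcp_rot: [[1.0, -0.014, 0.011], [-0.014, -1.0, -0.002], [0.011, 0.002, -1.0]]
force: [0.9, 0.5, -0.9]
grip_width: 0.0426
```

Run:
```python
from h import *
go([.434,.316,.2])
a,_=shot('top');b,_=shot('side')
for c,im in(('top',a),('side',b)):
    for m,s,ce in blobs(im,'blue',15): print(c,ce.round(1),s, atz(c,*ce,.075))
cv2.imwrite('pics/p.png',np.vstack([cv2.resize(a[200:350,160:440],(784,420)),cv2.resize(b[190:255,260:381],(335,180))[:, :335] if 0 else cv2.copyMakeBorder(cv2.resize(b[190:255,260:381],(335,180)),0,0,0,449,0)]))
```

```text
dp mm [ -72.9 -163.2   14.2] turn deg [ 0.09 -0.61 -0.79] t 17.75 F [ 0.9  0.5 -0.9] w 0.0426
top [331.9 226.1] 495 [ 0.62917075 -0.02026277  0.075     ]
top [365.6 225.6] 483 [ 0.62987554 -0.10014083  0.075     ]
side [318.7 220.4] 184 [ 0.63575966 -0.10760136  0.075     ]
side [300.9 230.8] 197 [ 0.63163537 -0.02401222  0.075     ]
```

View pics/p.png

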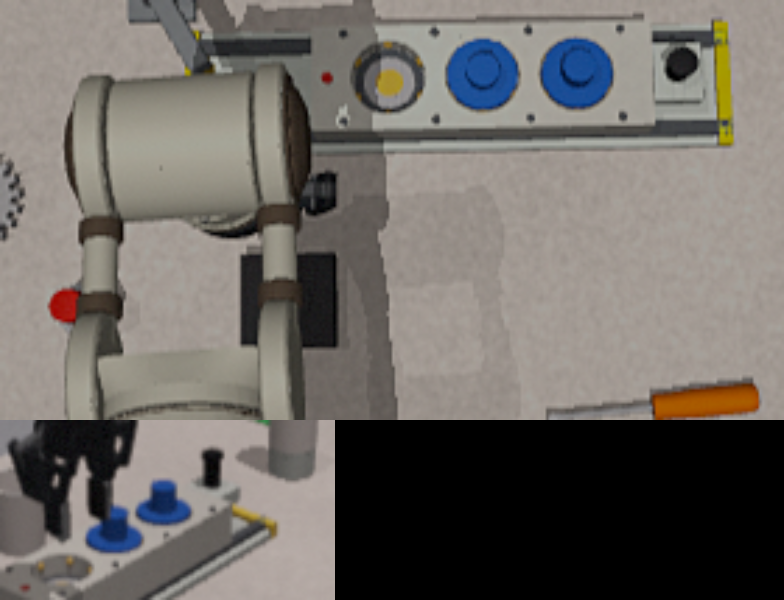

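Both caps sit in the middle and handle-side recesses, upright on the balls. The third recess is empty and no third cap is visible. Next is the pusher.

>>> drive_tool(
  dp=[
    [-8, -20, 0],
    [-16, -35, 0],
    [-16, -35, 0],
    [-16, -35, 0],
    [-10, -24, 0],
    [-5, -10, 0],
    [0, 0, 10],
    [0, 0, 10],
  ],
  angular=[
    [0, -0.6, -0.8],
    [0, 0, 0],
    [0, 0, 0],
    [0, 0, 0],
    [0, 0, 0],
    [0, 0, 0],
    [0, 0, 0],
    [0, 0, 0],
  ],
)

```text
t: 18.52
ee_pos: [0.4328, 0.3186, 0.199]
tcp_rot: [[1.0, 0.007, 0.01], [0.007, -1.0, 0.001], [0.01, -0.001, -1.0]]
force: [-0.6, -0.6, -0.1]
grip_width: 0.0426
```

Run:
```python
from h import *
go([.434,.316,.14])
im,_=shot('top')
for m,a,ce in blobs(im,'red',20): print(ce,a,atz('top',*ce,.11))
im,_=shot('side')
for m,a,ce in blobs(im,'red',20): 
    v,u=np.nonzero(m);print('side',ce,a,u.min(),u.max(),v.min(),v.max())
    if ce[0]<300: print(atz('side',ce[0],v.min()+3,.11))
```

```text
dp mm [ 0.6  2.7 59. ] turn deg [-0.06 -0.59  0.42] t 18.52 F [-0.6 -0.6 -0.1] w 0.0426
side [260.83636364 301.29090909] 55 256 266 298 304
[0.43314407 0.31761902 0.11      ]
```

>>> drive_tool(
  dp=[
    [1, 2, 10],
    [0, 0, 15],
    [0, 0, 15],
    [0, 0, 12],
    [0, 0, 8],
    [0, 0, 0],
    [0, 0, 0],
    [0, 0, 0],
  ],
  angular=[
    [0, -0.6, 0.4],
    [0, 0, 0],
    [0, 0, 0],
    [0, 0, 0],
    [0, 0, 0],
    [0, 0, 0],
    [0, 0, 0],
    [0, 0, 0],
  ],
  claw=0.2,
)

```text
t: 19.28
ee_pos: [0.4372, 0.3061, 0.1305]
tcp_rot: [[1.0, -0.016, -0.009], [-0.016, -1.0, -0.004], [-0.009, 0.004, -1.0]]
force: [-0.3, -0.5, -0.3]
grip_width: 0.0511
```

Run:
```python
from h import *
go([.434,.3165,.072])
```

```text
dp mm [ -2.9 -10.5  58.4] turn deg [ 0.23  0.54 -0.93] t 19.28 F [-0.3 -0.5 -0.3] w 0.0511
```

>>> drive_tool(
  dp=[
    [-1, -5, 0],
    [-1, -4, 0],
    [0, -1, 0],
    [0, 0, 5],
    [0, 0, 10],
    [0, 0, 10],
    [0, 0, 6],
    [0, 0, 0],
  ],
  angular=[
    [0.2, 0.5, -0.9],
    [0, 0, 0],
    [0, 0, 0],
    [0, 0, 0],
    [0, 0, 0],
    [0, 0, 0],
    [0, 0, 0],
    [0, 0, 0],
  ],
)

```text
t: 19.95
ee_pos: [0.4372, 0.3185, 0.0996]
tcp_rot: [[1.0, 0.002, 0.006], [0.002, -1.0, 0.003], [0.006, -0.003, -1.0]]
force: [0.2, 0.8, -0.7]
grip_width: 0.0512
```

Run:
```python
from h import *
go([.434,.3165,.072])
```

```text
dp mm [-3.4  2.  27.5] turn deg [-0.15 -0.35  0.11] t 19.95 F [ 0.2  0.8 -0.7] w 0.0512
```

>>> drive_tool(
  dp=[
    [-3, 2, 2],
    [0, 0, 6],
    [0, 0, 7],
    [0, 0, 6],
    [0, 0, 4],
    [0, 0, 2],
    [0, 0, 0],
    [0, 0, 0],
  ],
  angular=[
    [-0.1, -0.3, 0.1],
    [0, 0, 0],
    [0, 0, 0],
    [0, 0, 0],
    [0, 0, 0],
    [0, 0, 0],
    [0, 0, 0],
    [0, 0, 0],
  ],
)

```text
t: 20.62
ee_pos: [0.433, 0.3156, 0.0681]
tcp_rot: [[1.0, -0.001, -0.002], [-0.001, -1.0, -0.001], [-0.002, 0.001, -1.0]]
force: [0.2, 0.7, 0.3]
grip_width: 0.0512
```

Run:
```python
from h import *
go([.434,.3165,.072])
```

```text
dp mm [ 1.  -0.9 -3.9] turn deg [ 0.04  0.14 -0.04] t 20.62 F [0.2 0.7 0.3] w 0.0512
```

>>> drive_tool(
  dp=[
    [1, 0, -3],
    [0, 0, 0],
    [0, 0, 0],
    [0, 0, 0],
    [0, 0, 0],
    [0, 0, 0],
    [0, 0, 0],
    [0, 0, 0],
  ],
  angular=[
    [0, 0.1, 0],
    [0, 0, 0],
    [0, 0, 0],
    [0, 0, 0],
    [0, 0, 0],
    [0, 0, 0],
    [0, 0, 0],
    [0, 0, 0],
  ],
  claw=-1,
)

```text
t: 21.28
ee_pos: [0.4343, 0.3158, 0.0718]
tcp_rot: [[1.0, -0.0, 0.001], [-0.0, -1.0, -0.0], [0.001, 0.0, -1.0]]
force: [-0.4, -0.3, -1.5]
grip_width: 0.0268
```

>>> drive_tool(
  dp=[
    [0, 0, -8],
    [0, 0, -20],
    [0, 0, -25],
    [0, 0, -30],
    [0, 0, -30],
    [0, 0, -20],
    [0, 0, 0],
    [0, 0, 0],
  ],
  angular=[
    [0, 0, 0],
    [0, 0, 0],
    [0, 0, 0],
    [0, 0, 0],
    [0, 0, 0],
    [0, 0, 0],
    [0, 0, 0],
    [0, 0, 0],
  ],
)

```text
t: 21.95
ee_pos: [0.4297, 0.3137, 0.2077]
tcp_rot: [[1.0, -0.0, -0.011], [-0.0, -1.0, -0.006], [-0.011, 0.006, -1.0]]
force: [0.1, 0.0, -4.3]
grip_width: 0.0268
```

Run:
```python
from h import *
go([.6295,-.0204,.2])
shot('side','ps.png')
```

```text
dp mm [200.  334.    7.3] turn deg [ 0.33  0.66 -0.02] t 21.95 F [ 0.1  0.  -4.3] w 0.0268
```

View pics/ps.png

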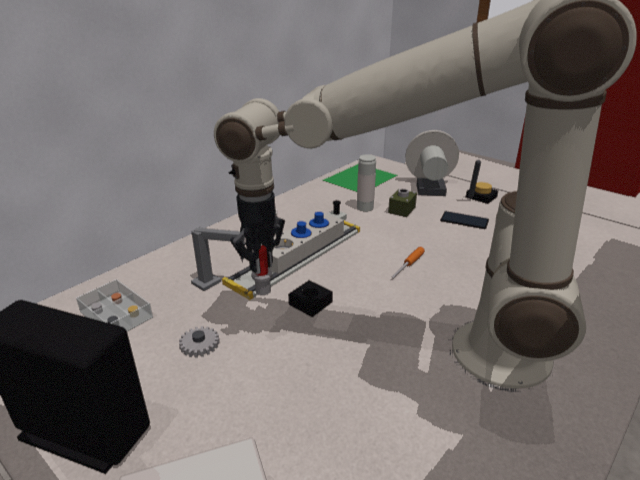

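The pusher is held upright at about (263,265) and both caps are in place at (301,230) and (319,218). No third cap shows anywhere. I'll swing to the middle recess, y first to stay clear of the marking head.

>>> drive_tool(
  dp=[
    [0, 15, 0],
    [5, 30, 0],
    [10, 38, 0],
    [15, 40, 0],
    [25, 40, 0],
    [30, 40, 0],
    [35, 40, 0],
    [35, 40, 0],
  ],
  angular=[
    [0.3, 0.6, 0],
    [0, 0, 0],
    [0, 0, 0],
    [0, 0, 0],
    [0, 0, 0],
    [0, 0, 0],
    [0, 0, 0],
    [0, 0, 0],
  ],
)

```text
t: 22.67
ee_pos: [0.5529, 0.0574, 0.1893]
tcp_rot: [[0.999, 0.012, -0.031], [0.012, -1.0, 0.001], [-0.031, -0.001, -1.0]]
force: [0.8, 0.7, -3.9]
grip_width: 0.0266
```

Run:
```python
from h import *
go([.6295,-.0204,.195])
```

```text
dp mm [75.4 78.8 -8.1] turn deg [-0.07  1.76  0.72] t 22.67 F [ 0.8  0.7 -3.9] w 0.0266
```

>>> drive_tool(
  dp=[
    [18, 20, -5],
    [20, 20, -5],
    [18, 18, 0],
    [10, 10, 0],
    [4, 3, 0],
    [0, 0, 0],
    [0, 0, 0],
    [0, 0, 0],
  ],
  angular=[
    [0, 1.7, 0.7],
    [0, 0, 0],
    [0, 0, 0],
    [0, 0, 0],
    [0, 0, 0],
    [0, 0, 0],
    [0, 0, 0],
    [0, 0, 0],
  ],
)

```text
t: 23.33
ee_pos: [0.62, -0.0241, 0.1782]
tcp_rot: [[1.0, -0.011, -0.028], [-0.011, -1.0, 0.005], [-0.029, -0.005, -1.0]]
force: [-0.4, -0.4, -3.6]
grip_width: 0.0269
```

Run:
```python
from h import *
go([.6295,-.0204,.182])
```

```text
dp mm [ 9.4 -3.8 -4.1] turn deg [-0.3   1.63 -0.62] t 23.33 F [-0.4 -0.4 -3.6] w 0.0269
```

>>> drive_tool(
  dp=[
    [4, -2, -4],
    [4, -2, -2],
    [1, 0, 0],
    [0, 0, 0],
    [0, 0, 0],
    [0, 0, 0],
    [0, 0, 0],
    [0, 0, 0],
  ],
  angular=[
    [-0.3, 1.6, -0.6],
    [0, 0, 0],
    [0, 0, 0],
    [0, 0, 0],
    [0, 0, 0],
    [0, 0, 0],
    [0, 0, 0],
    [0, 0, 0],
  ],
)

```text
t: 24.0
ee_pos: [0.6279, -0.015, 0.185]
tcp_rot: [[1.0, 0.006, 0.001], [0.006, -1.0, 0.0], [0.001, -0.0, -1.0]]
force: [0.8, 0.6, -4.2]
grip_width: 0.0268
```

Run:
```python
from h import *
go([.6295,-.0204,.175])
```

```text
dp mm [ 1.6  5.4 10. ] turn deg [-0.03 -0.08  0.36] t 24.0 F [ 0.8  0.6 -4.2] w 0.0268
```

>>> drive_tool(
  dp=[
    [1.5, 5, 0],
    [0, 0.5, 2],
    [0, 0, 3],
    [0, 0, 3],
    [0, 0, 3],
    [0, 0, 3],
    [0, 0, 3],
    [0, 0, 3],
  ],
  angular=[
    [0, -0.1, 0.3],
    [0, 0, 0],
    [0, 0, 0],
    [0, 0, 0],
    [0, 0, 0],
    [0, 0, 0],
    [0, 0, 0],
    [0, 0, 0],
  ],
)

```text
t: 24.67
ee_pos: [0.6337, -0.0221, 0.1736]
tcp_rot: [[1.0, -0.001, 0.011], [-0.001, -1.0, -0.001], [0.011, 0.001, -1.0]]
force: [-5.4, 1.0, 10.7]
grip_width: 0.0268
```

Run:
```python
from h import *
go([.6295,-.0204,.158])
```

```text
dp mm [-4.3 -1.7 15.5] turn deg [ 0.05 -0.61 -0.03] t 24.67 F [-5.4  1.  10.7] w 0.0268
```

>>> drive_tool(
  dp=[
    [-3, -1, -1],
    [-1, -0.5, 2],
    [-0.3, 0, 4],
    [-0.3, 0, 5],
    [-0.3, 0, 5],
    [-0.3, 0, 5],
    [-0.3, 0, 5],
    [-0.3, 0, 5],
  ],
  angular=[
    [0, -0.6, 0],
    [0, 0, 0],
    [0, 0, 0],
    [0, -0.1, 0],
    [0, -0.1, 0],
    [0, -0.1, 0],
    [0, -0.1, 0],
    [0, -0.1, 0],
  ],
)

```text
t: 25.33
ee_pos: [0.6331, -0.0207, 0.1575]
tcp_rot: [[1.0, 0.0, 0.006], [0.0, -1.0, -0.003], [0.006, 0.004, -1.0]]
force: [-12.1, 3.5, 39.7]
grip_width: 0.0269
```

Run:
```python
from h import *
go([.6295,-.0204,.158])
```

```text
dp mm [-3.6 -0.3 -0.5] turn deg [ 0.2  -0.35  0.02] t 25.33 F [-12.1   3.5  39.7] w 0.0269
```

Home at the expected height. Lift off and do the next cap.

>>> drive_tool(
  dp=[
    [0, 0, -5],
    [-1, 0, -15],
    [-2, 0, -15],
    [0, 5, -5],
    [0, 20, 0],
    [0, 25, 0],
    [0, 20, 0],
    [0, 8, 0],
  ],
  angular=[
    [0.1, -0.3, 0],
    [0, 0, 0],
    [0, 0, 0],
    [0, 0, 0],
    [0, 0, 0],
    [0, 0, 0],
    [0, 0, 0],
    [0, 0, 0],
  ],
)

```text
t: 26.0
ee_pos: [0.6282, -0.0991, 0.1919]
tcp_rot: [[1.0, 0.005, -0.005], [0.005, -1.0, 0.0], [-0.005, -0.0, -1.0]]
force: [-0.8, -0.5, -2.7]
grip_width: 0.0269
```

Run:
```python
from h import *
go([.6305,-.1005,.182])
a,_=shot('top');b,_=shot('side')
for c,im in(('top',a),('side',b)):
    for m,s,ce in blobs(im,'blue',15): print(c,ce.round(1),s)
```

```text
dp mm [2.4 1.4 9.9] turn deg [-0.03  0.31  0.31] t 26.0 F [-0.8 -0.5 -2.7] w 0.0269
top [323.8 223.8] 89
top [364.9 228.8] 181
top [341.7 224.5] 15
side [318.5 220.7] 182
side [300.6 232.2] 97
```

>>> drive_tool(
  dp=[
    [2, 1, 3],
    [0, 0, 4],
    [0, 0, 3],
    [-0.3, 0, 3],
    [-0.3, 0, 4],
    [-0.3, 0, 4],
    [-0.3, 0, 4],
    [-0.3, 0, 4],
  ],
  angular=[
    [0, 0.3, 0.3],
    [0, 0, 0],
    [0, 0, 0],
    [0, 0, 0],
    [0, -0.1, 0],
    [0, -0.1, 0],
    [0, -0.1, 0],
    [0, -0.1, 0],
  ],
)

```text
t: 26.77
ee_pos: [0.6333, -0.095, 0.1732]
tcp_rot: [[1.0, 0.005, 0.004], [0.005, -1.0, -0.003], [0.004, 0.003, -1.0]]
force: [-5.4, 2.2, 13.4]
grip_width: 0.0266
```

Run:
```python
from h import *
go([.6305,-.1005,.158])
```

```text
dp mm [-2.9  5.5 15.2] turn deg [ 0.15 -0.23  0.28] t 26.77 F [-5.4  2.2 13.4] w 0.0266
```

>>> drive_tool(
  dp=[
    [0, 0, -3],
    [-3, 5, 0],
    [0, 0.5, 4],
    [-0.3, 0, 4],
    [-0.3, 0, 5],
    [-0.3, 0, 5],
    [-0.3, 0, 5],
    [-0.3, 0, 5],
  ],
  angular=[
    [0.1, -0.2, 0.3],
    [0, 0, 0],
    [0, 0, 0],
    [0, -0.1, 0],
    [0, -0.1, 0],
    [0, -0.1, 0],
    [0, -0.1, 0],
    [0, -0.1, 0],
  ],
)

```text
t: 27.43
ee_pos: [0.6333, -0.1004, 0.1574]
tcp_rot: [[1.0, 0.002, 0.004], [0.002, -1.0, -0.005], [0.004, 0.005, -1.0]]
force: [-13.8, 6.2, 42.5]
grip_width: 0.0268
```

Run:
```python
from h import *
go([.6305,-.1005,.158])
```

```text
dp mm [-2.8  0.1 -0.7] turn deg [ 0.26 -0.26  0.12] t 27.43 F [-13.8   6.2  42.5] w 0.0268
```

Both are home at the same height. Now to the holder.

>>> drive_tool(
  dp=[
    [0, 0, -5],
    [0, 0, -18],
    [0, 0, -22],
    [-15, -15, -5],
    [-25, -32, 0],
    [-28, -38, 0],
    [-28, -38, 0],
    [-28, -38, 0],
  ],
  angular=[
    [0.2, -0.2, 0.1],
    [0, 0, 0],
    [0, 0, 0],
    [0, 0, 0],
    [0, 0, 0],
    [0, 0, 0],
    [0, 0, 0],
    [0, 0, 0],
  ],
)

```text
t: 28.1
ee_pos: [0.5151, 0.0469, 0.1994]
tcp_rot: [[1.0, -0.011, -0.008], [-0.011, -1.0, 0.001], [-0.008, -0.0, -1.0]]
force: [0.3, 1.1, -3.3]
grip_width: 0.0268
```

Run:
```python
from h import *
go([.442,.1455,.18])
a,_=shot('top');b,_=shot('side')
for c,im in(('top',a),('side',b)):
    for m,s,ce in blobs(im,'blue',15): print(c,ce.round(1),s)
cv2.imwrite('pics/q.png',np.vstack([cv2.resize(a[190:290,260:420],None,fx=4,fy=4),cv2.resize(b[190:240,260:420],None,fx=4,fy=4)]))
```

```text
dp mm [-74.  -97.8  20.1] turn deg [-0.03  0.48 -0.6 ] t 28.1 F [ 0.3  1.1 -3.3] w 0.0268
top [365.7 226.6] 438
top [336.  224.4] 214
side [300.8 232.6] 109
```

View pics/q.png

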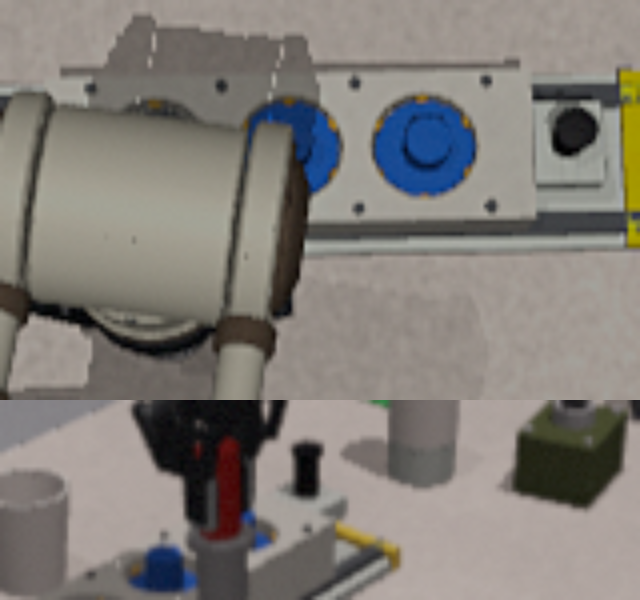

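Both caps are sunk with the brass balls showing above the discs, so they are home. I'll continue to the holder.

>>> drive_tool(
  dp=[
    [-20, -28, 0],
    [-20, -28, 0],
    [-15, -20, 0],
    [-10, -12, 0],
    [-5, -6, 0],
    [0, 0, 0],
    [0, 0, 0],
    [0, 0, 0],
  ],
  angular=[
    [0, 0.5, -0.6],
    [0, 0, 0],
    [0, 0, 0],
    [0, 0, 0],
    [0, 0, 0],
    [0, 0, 0],
    [0, 0, 0],
    [0, 0, 0],
  ],
)

```text
t: 28.87
ee_pos: [0.4346, 0.1464, 0.1885]
tcp_rot: [[1.0, 0.007, -0.018], [0.007, -1.0, 0.001], [-0.018, -0.001, -1.0]]
force: [-0.7, -0.4, -3.8]
grip_width: 0.0266
```

Run:
```python
from h import *
go([.442,.1455,.13])
```

```text
dp mm [ 8.4  1.  58.3] turn deg [-0.07  1.04  0.43] t 28.87 F [-0.7 -0.4 -3.8] w 0.0266
```

>>> drive_tool(
  dp=[
    [4, 0, 5],
    [4, 1, 12],
    [0, 0, 15],
    [0, 0, 15],
    [0, 0, 8],
    [0, 0, 0],
    [0, 0, 0],
    [0, 0, 0],
  ],
  angular=[
    [0, 1, 0.4],
    [0, 0, 0],
    [0, 0, 0],
    [0, 0, 0],
    [0, 0, 0],
    [0, 0, 0],
    [0, 0, 0],
    [0, 0, 0],
  ],
)

```text
t: 29.53
ee_pos: [0.4502, 0.1386, 0.1326]
tcp_rot: [[1.0, -0.009, 0.005], [-0.009, -1.0, -0.001], [0.005, 0.001, -1.0]]
force: [0.6, 0.1, -3.9]
grip_width: 0.0269
```

Run:
```python
from h import *
go([.442,.1455,.115])
b,_=shot('side','hb.png');a,_=shot('top')
# steel foot centre in side view
cv2.imwrite('pics/hc.png',cv2.resize(b[230:330,260:370],None,fx=6,fy=6,interpolation=cv2.INTER_CUBIC))
```

```text
dp mm [-8.4 -6.8 17.5] turn deg [ 0.06 -0.31 -0.54] t 29.53 F [ 0.6  0.1 -3.9] w 0.0269
```

View pics/hc.png

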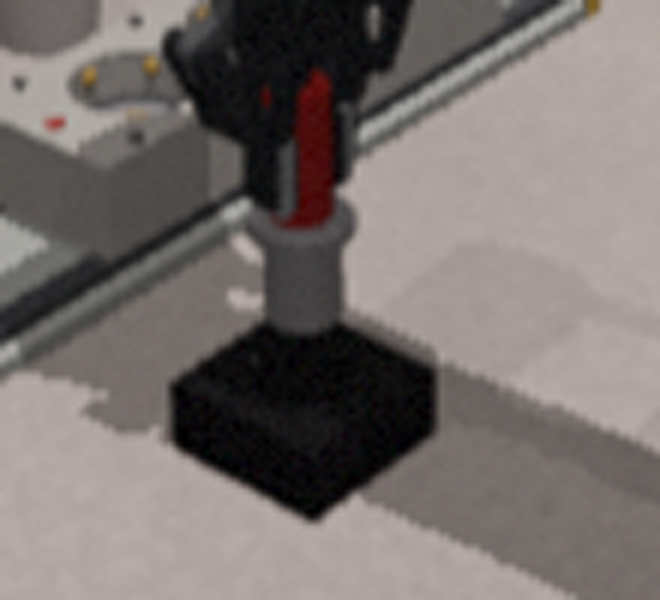

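Run:
```python
from h import *
go([.442,.1455,.115])
print(proj('side',[[.4502,.1386,.08],[.442,.1455,0.036],[.442+.04,.1455+.04,.036],[.482,.1055,.036],[.402,.1855,.036],[.402,.1055,.036]]).round(1))
```

```text
dp mm [-8.7 -6.6 18. ] turn deg [ 0.05 -0.38 -0.52] t 29.63 F [ 0.1  0.1 -3.9] w 0.0268
[[309.4 275.4]
 [310.2 292.2]
 [287.9 293.1]
 [309.2 279.6]
 [311.4 305.8]
 [332.5 291.3]]
```

>>> drive_tool(
  dp=[
    [-4, -3, 0],
    [-4, -3, 2],
    [-0.5, -0.5, 4],
    [0, 0, 4],
    [0, 0, 2],
    [0, 0, 0],
    [0, 0, 0],
    [0, 0, 0],
  ],
  angular=[
    [0, -0.3, -0.5],
    [0, 0, 0],
    [0, 0, 0],
    [0, 0, 0],
    [0, 0, 0],
    [0, 0, 0],
    [0, 0, 0],
    [0, 0, 0],
  ],
)

```text
t: 30.3
ee_pos: [0.4422, 0.1467, 0.1218]
tcp_rot: [[1.0, 0.002, 0.005], [0.002, -1.0, -0.001], [0.005, 0.001, -1.0]]
force: [-1.1, 0.5, -4.4]
grip_width: 0.0266
```

Run:
```python
from h import *
go([.442,.1455,.108])
```

```text
dp mm [-0.2  1.2 13.8] turn deg [ 0.04 -0.27  0.11] t 30.3 F [-1.1  0.5 -4.4] w 0.0266
```

>>> drive_tool(
  dp=[
    [0, 1, 2],
    [0, 0, 4],
    [0, 0, 4],
    [0, 0, 4],
    [0, 0, 4],
    [0, 0, 3],
    [0, 0, 0],
    [0, 0, 0],
  ],
  angular=[
    [0, -0.2, 0.1],
    [0, 0, 0],
    [0, 0, 0],
    [0, 0, 0],
    [0, 0, 0],
    [0, 0, 0],
    [0, 0, 0],
    [0, 0, 0],
  ],
)

```text
t: 30.97
ee_pos: [0.4423, 0.1453, 0.0982]
tcp_rot: [[1.0, -0.001, 0.0], [-0.001, -1.0, -0.001], [0.0, 0.001, -1.0]]
force: [-0.5, 0.7, -3.5]
grip_width: 0.0266
```

Run:
```python
from h import *
go([.442,.1455,.078])
```

```text
dp mm [-0.3 -0.2 20.2] turn deg [ 0.04 -0.02 -0.04] t 30.97 F [-0.5  0.7 -3.5] w 0.0266
```

In the bore without contact. Down to the floor.

>>> drive_tool(
  dp=[
    [0, 0, 2],
    [0, 0, 4],
    [0, 0, 4],
    [0, 0, 4],
    [0, 0, 3],
    [0, 0, 2],
    [0, 0, 0],
    [0, 0, 0],
  ],
  angular=[
    [0, 0, 0],
    [0, 0, 0],
    [0, 0, 0],
    [0, 0, 0],
    [0, 0, 0],
    [0, 0, 0],
    [0, 0, 0],
    [0, 0, 0],
  ],
)

```text
t: 31.63
ee_pos: [0.443, 0.1454, 0.0778]
tcp_rot: [[1.0, -0.001, 0.002], [-0.001, -1.0, -0.001], [0.002, 0.001, -1.0]]
force: [-0.5, 0.2, -2.0]
grip_width: 0.0269
```

>>> drive_tool(
  dp=[
    [0, 0, 1.5],
    [0, 0, 1.5],
    [0, 0, 1],
    [0, 0, 1],
    [0, 0, 0],
    [0, 0, 0],
    [0, 0, 0],
    [0, 0, 0],
  ],
  angular=[
    [0, 0, 0],
    [0, 0, 0],
    [0, 0, 0],
    [0, 0, 0],
    [0, 0, 0],
    [0, 0, 0],
    [0, 0, 0],
    [0, 0, 0],
  ],
)

```text
t: 32.3
ee_pos: [0.444, 0.1455, 0.0781]
tcp_rot: [[1.0, 0.001, 0.001], [0.001, -1.0, -0.001], [0.001, 0.001, -1.0]]
force: [-0.5, -0.4, -3.5]
grip_width: 0.0269
```

>>> drive_tool(
  dp=[
    [0, 0, 0],
    [0, 0, 0],
    [0, 0, 0],
    [0, 0, 0],
    [0, 0, -5],
    [0, 0, -15],
    [0, 0, -25],
    [0, 0, -30],
  ],
  angular=[
    [0, 0, 0],
    [0, 0, 0],
    [0, 0, 0],
    [0, 0, 0],
    [0, 0, 0],
    [0, 0, 0],
    [0, 0, 0],
    [0, 0, 0],
  ],
  claw=0.1,
)

```text
t: 32.97
ee_pos: [0.4411, 0.1453, 0.1517]
tcp_rot: [[1.0, 0.0, -0.008], [0.0, -1.0, -0.002], [-0.008, 0.002, -1.0]]
force: [0.5, 0.3, -0.5]
grip_width: 0.0472
```

>>> drive_tool(
  dp=[
    [0, 0, -25],
    [5, 15, -15],
    [12, 30, 0],
    [18, 38, 0],
    [20, 38, 0],
    [20, 38, 0],
    [22, 38, 0],
    [22, 38, 0],
  ],
  angular=[
    [0, 0, 0],
    [0, 0, 0],
    [0, 0, 0],
    [0, 0, 0],
    [0, 0, 0],
    [0, 0, 0],
    [0, 0, 0],
    [0, 0, 0],
  ],
)

```text
t: 33.63
ee_pos: [0.5623, -0.0811, 0.2089]
tcp_rot: [[1.0, 0.013, 0.014], [0.013, -1.0, -0.001], [0.014, 0.001, -1.0]]
force: [1.1, 0.5, -0.3]
grip_width: 0.0468
```

Run:
```python
from h import *
go([.632,-.185,.16])
b,_=shot('side')
cv2.imwrite('pics/r.png',cv2.resize(b[190:330,200:400],None,fx=3.9,fy=3.9,interpolation=cv2.INTER_CUBIC))
```

```text
dp mm [ 67.6 104.7  50.1] turn deg [ 0.07 -0.82  0.73] t 33.63 F [ 1.1  0.5 -0.3] w 0.0468
```

View pics/r.png

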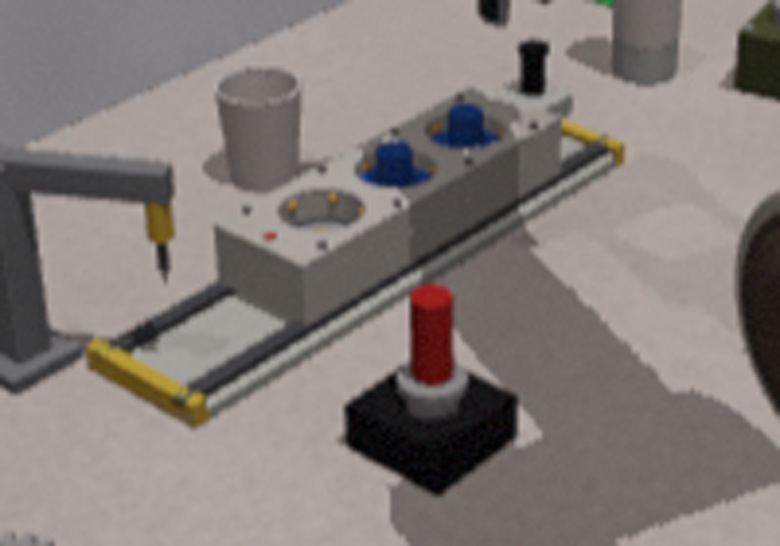

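Pusher stands upright in the holder with its collar just above the block; both caps are sunk. Now to the post.

>>> drive_tool(
  dp=[
    [20, 25, 0],
    [18, 28, 5],
    [12, 22, 10],
    [8, 14, 10],
    [4, 8, 10],
    [2, 3, 5],
    [0, 0, 0],
    [0, 0, 0],
  ],
  angular=[
    [0, -0.8, 0.7],
    [0, 0, 0],
    [0, 0, 0],
    [0, 0, 0],
    [0, 0, 0],
    [0, 0, 0],
    [0, 0, 0],
    [0, 0, 0],
  ],
)

```text
t: 34.35
ee_pos: [0.6306, -0.1972, 0.1683]
tcp_rot: [[1.0, -0.011, 0.001], [-0.011, -1.0, -0.005], [0.001, 0.005, -1.0]]
force: [-0.2, -0.1, -0.5]
grip_width: 0.0467
```

Run:
```python
from h import *
print(atz('side',336.5,201.5,.112),atz('side',336.3,207,.095))
go([.632,-.185,.13])
```

```text
[ 0.63048305 -0.18595595  0.112     ] [ 0.62817247 -0.18254047  0.095     ]
dp mm [  1.2 -12.4  38.3] turn deg [ 0.31 -0.05 -0.63] t 34.35 F [-0.2 -0.1 -0.5] w 0.0467
```

>>> drive_tool(
  dp=[
    [0, -6, 0],
    [1, -5, 3],
    [0, -1, 8],
    [0, 0, 9],
    [0, 0, 6],
    [0, 0, 0],
    [0, 0, 0],
    [0, 0, 0],
  ],
  angular=[
    [0.3, 0, -0.6],
    [0, 0, 0],
    [0, 0, 0],
    [0, 0, 0],
    [0, 0, 0],
    [0, 0, 0],
    [0, 0, 0],
    [0, 0, 0],
  ],
)

```text
t: 35.02
ee_pos: [0.6317, -0.1795, 0.1421]
tcp_rot: [[1.0, 0.005, 0.003], [0.005, -1.0, 0.0], [0.003, -0.0, -1.0]]
force: [0.1, -1.0, 0.9]
grip_width: 0.0471
```

Run:
```python
from h import *
go([.632,-.185,.093])
```

```text
dp mm [ 0.1  5.5 49.1] turn deg [-0.03 -0.14  0.3 ] t 35.02 F [ 0.1 -1.   0.9] w 0.0471
```

>>> drive_tool(
  dp=[
    [0, 5, 0],
    [0, 0, 3],
    [0, 0, 8],
    [0, 0, 10],
    [0, 0, 9],
    [0, 0, 5],
    [0, 0, 0],
    [0, 0, 0],
  ],
  angular=[
    [0, -0.1, 0.3],
    [0, 0, 0],
    [0, 0, 0],
    [0, 0, 0],
    [0, 0, 0],
    [0, 0, 0],
    [0, 0, 0],
    [0, 0, 0],
  ],
)

```text
t: 35.68
ee_pos: [0.6315, -0.1859, 0.1029]
tcp_rot: [[1.0, -0.002, 0.0], [-0.002, -1.0, 0.0], [0.0, -0.0, -1.0]]
force: [-1.6, -0.2, -0.5]
grip_width: 0.0471
```

Run:
```python
from h import *
go([.632,-.185,.093])
```

```text
dp mm [ 0.5 -0.9  9.9] turn deg [-0.02 -0.01 -0.1 ] t 35.68 F [-1.6 -0.2 -0.5] w 0.0471
```

>>> drive_tool(
  dp=[
    [0, -1, 3],
    [0, 0, 4],
    [0, 0, 3],
    [0, 0, 1],
    [0, 0, 0],
    [0, 0, 0],
    [0, 0, 0],
    [0, 0, 0],
  ],
  angular=[
    [0, 0, -0.1],
    [0, 0, 0],
    [0, 0, 0],
    [0, 0, 0],
    [0, 0, 0],
    [0, 0, 0],
    [0, 0, 0],
    [0, 0, 0],
  ],
)

```text
t: 36.35
ee_pos: [0.6322, -0.1848, 0.0916]
tcp_rot: [[1.0, 0.001, 0.002], [0.001, -1.0, -0.0], [0.002, 0.0, -1.0]]
force: [-0.2, 0.4, -0.1]
grip_width: 0.0468
```

>>> drive_tool(
  dp=[
    [0, 0, 0],
    [0, 0, 0],
    [0, 0, 0],
    [0, 0, 0],
    [0, 0, 0],
    [0, 0, 0],
    [0, 0, 0],
    [0, 0, 0],
  ],
  angular=[
    [0, 0, 0],
    [0, 0, 0],
    [0, 0, 0],
    [0, 0, 0],
    [0, 0, 0],
    [0, 0, 0],
    [0, 0, 0],
    [0, 0, 0],
  ],
  claw=-1,
)

```text
t: 37.02
ee_pos: [0.6325, -0.1853, 0.0924]
tcp_rot: [[1.0, 0.0, 0.003], [0.0, -1.0, -0.001], [0.003, 0.001, -1.0]]
force: [-0.0, -0.4, 0.5]
grip_width: 0.0182
```

Run:
```python
from h import *
s=r.observe();go(np.array(s['ee_pos'])+[-.0013,.0956,0])
im,_=shot('top')
for m,a,ce in blobs(im,'red',5):
    if ce[1]<260: print(ce,atz('top',*ce,.07))
im,_=shot('side')
b,g,rr=[im[...,i].astype(int) for i in range(3)];w=(rr>90)&(g<75)&(b<75);w[:,:255]=0;w[:,300:]=0;w[:240]=0;w[265:]=0
v,u=np.nonzero(w);print(len(u),u.mean(),v.mean(),atz('side',u.mean(),v.mean(),.07))
```

```text
dp mm [ -1.3 -95.6  -0.1] turn deg [ 0.06 -0.15  0.03] t 37.02 F [-0.  -0.4  0.5] w 0.0182
[276.125 227.125] [0.62846809 0.11205828 0.07      ]
1 269.0 250.0 [0.62928046 0.10805252 0.07      ]
```

>>> drive_tool(
  dp=[
    [0, -6, 0],
    [0, -12, 0],
    [0, -15, 0],
    [-0.5, -15, 0],
    [-0.5, -15, 0],
    [0, -12, 0],
    [0, -6, 0],
    [0, 0, 0],
  ],
  angular=[
    [0, 0, 0],
    [0, 0, 0],
    [0, 0, 0],
    [0, 0, 0],
    [0, 0, 0],
    [0, 0, 0],
    [0, 0, 0],
    [0, 0, 0],
  ],
)

```text
t: 37.78
ee_pos: [0.6315, -0.1142, 0.0925]
tcp_rot: [[1.0, -0.005, 0.005], [-0.005, -1.0, -0.02], [0.006, 0.02, -1.0]]
force: [0.5, 0.8, -0.4]
grip_width: 0.0181
```

Run:
```python
from h import *
go([.6312,-.0897,.0924])
```

```text
dp mm [ -0.4 -24.5  -0.4] turn deg [ 1.12 -0.32 -0.28] t 37.78 F [ 0.5  0.8 -0.4] w 0.0181
```

>>> drive_tool(
  dp=[
    [0, -7, 0],
    [0, -8, 0],
    [0, -5, 0],
    [0, -2, 0],
    [0, 0, 0],
    [0, 0, 0],
    [0, 0, 0],
    [0, 0, 0],
  ],
  angular=[
    [1.1, -0.3, -0.3],
    [0, 0, 0],
    [0, 0, 0],
    [0, 0, 0],
    [0, 0, 0],
    [0, 0, 0],
    [0, 0, 0],
    [0, 0, 0],
  ],
)

```text
t: 38.45
ee_pos: [0.6313, -0.0971, 0.0925]
tcp_rot: [[1.0, -0.001, -0.0], [-0.001, -1.0, -0.006], [-0.0, 0.006, -1.0]]
force: [-1.3, -1.5, 0.7]
grip_width: 0.0182
```

Run:
```python
from h import *
go([.6312,-.0897,.0924])
b,_=shot('side');a,_=shot('top')
cv2.imwrite('pics/s.png',np.hstack([cv2.resize(b[225:290,210:275],None,fx=6,fy=6,interpolation=cv2.INTER_CUBIC),cv2.resize(a[195:260,205:270],None,fx=6,fy=6,interpolation=cv2.INTER_CUBIC)]))
```

```text
dp mm [-0.1 -7.4  0. ] turn deg [ 0.33  0.02 -0.05] t 38.45 F [-1.3 -1.5  0.7] w 0.0182
```

View pics/s.png

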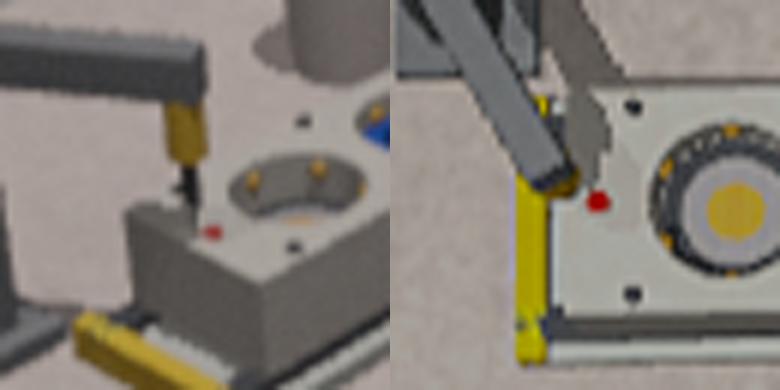

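Run:
```python
from h import *
n=atz('side',242.1,261.6,.078);print('needle',n,'dot',atz('side',245.1,263.1,.07), 'alt needle',atz('side',241.9,259.25,.078))
print(proj('side',[[n[0],n[1],.07]]),proj('top',[n]))
im,_=shot('top')
for m,a,ce in blobs(im,'red',5):
    if ce[1]<260: print(ce,atz('top',*ce,.07))
```

```text
needle [0.62987186 0.20467992 0.078     ] dot [0.62830342 0.19643447 0.07      ] alt needle [0.63914973 0.19730265 0.078     ]
[[242.34704133 264.1586007 ]] [[236.63086938 226.09796994]]
[239. 228.] [0.62687232 0.20019168 0.07      ]
```

>>> drive_tool(
  dp=[
    [0, -4, 0],
    [0, -3, 0],
    [0, -1.5, 0],
    [0, 0, 0],
    [0, 0, 0],
    [0, 0, 0],
    [0, 0, 0],
    [0, 0, 0],
  ],
  angular=[
    [0.3, 0, 0],
    [0, 0, 0],
    [0, 0, 0],
    [0, 0, 0],
    [0, 0, 0],
    [0, 0, 0],
    [0, 0, 0],
    [0, 0, 0],
  ],
)

```text
t: 39.27
ee_pos: [0.6312, -0.0911, 0.0924]
tcp_rot: [[1.0, -0.001, -0.0], [-0.001, -1.0, -0.005], [-0.0, 0.005, -1.0]]
force: [-1.5, -4.0, 0.2]
grip_width: 0.018
```

```bash
cat > m.py <<'E'
from h import *
go([.6312,-.0895,.0924])
b,_=shot('side');a,_=shot('top')
f=b[250:275,230:260].astype(float);w=np.clip(f[...,2]-f[...,:2].mean(-1)-25,0,None)
w[:, :8]*=1
v,u=np.mgrid[250:275,230:260];print('side red w',w.sum(),(w*u).sum()/w.sum(),(w*v).sum()/w.sum(),atz('side',(w*u).sum()/w.sum(),(w*v).sum()/w.sum(),.07))
for m,s,ce in blobs(a,'red',5):
    if ce[1]<260: print(ce,atz('top',*ce,.07))
cv2.imwrite('pics/s2.png',cv2.resize(b[240:275,225:265],None,fx=14,fy=14,interpolation=cv2.INTER_CUBIC))
E
python3 m.py
```

```text
dp mm [ 0.  -1.6  0. ] turn deg [ 0.3   0.03 -0.07] t 39.27 F [-1.5 -4.   0.2] w 0.018
side red w 714.5 243.83974807557732 256.97620713785864 [0.6542174  0.17815125 0.07      ]
[236.8 228. ] [0.62690331 0.20541618 0.07      ]
```

View pics/s2.png

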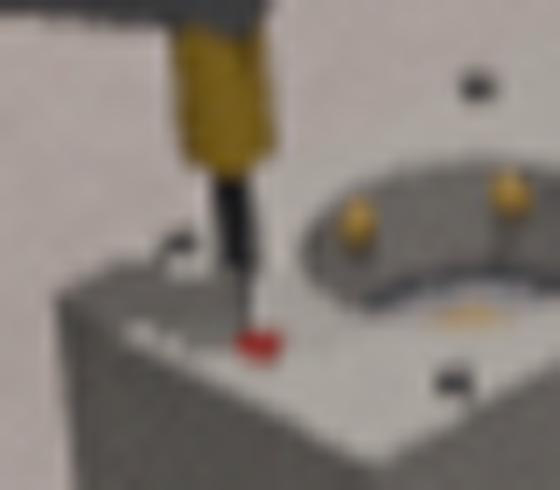

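The needle tip is at about (242.0,262.5) and the dot at (243.0,264.2). About 2 mm remains.

>>> drive_tool(
  dp=[
    [0, -2.5, 0],
    [0, -1.5, 0],
    [0, 0, 0],
    [0, 0, 0],
    [0, 0, 0],
    [0, 0, 0],
    [0, 0, 0],
    [0, 0, 0],
  ],
  angular=[
    [0.3, 0, 0],
    [0, 0, 0],
    [0, 0, 0],
    [0, 0, 0],
    [0, 0, 0],
    [0, 0, 0],
    [0, 0, 0],
    [0, 0, 0],
  ],
)

```text
t: 40.03
ee_pos: [0.6312, -0.0882, 0.0925]
tcp_rot: [[1.0, -0.001, -0.0], [-0.001, -1.0, -0.002], [-0.0, 0.002, -1.0]]
force: [-1.3, -4.2, -0.3]
grip_width: 0.018
```

```bash
python3 m.py
```

```text
dp mm [0.  1.3 0.1] turn deg [ 0.12  0.02 -0.07] t 40.03 F [-1.3 -4.2 -0.3] w 0.018
side red w 754.5 243.6262425447316 257.41683233929757 [0.65293994 0.18003153 0.07      ]
[235.75 228.  ] [0.62691811 0.20790972 0.07      ]
```

View pics/s2.png

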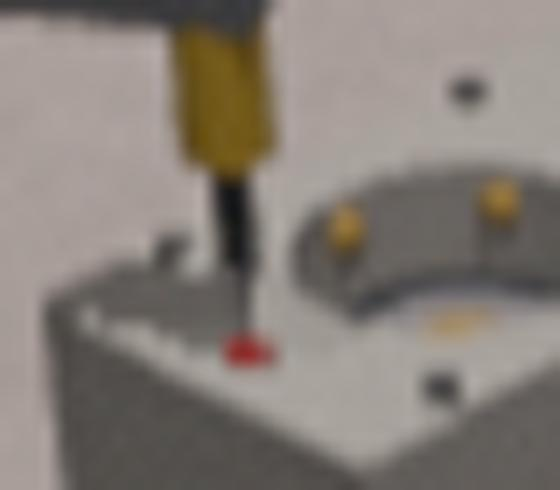

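The dot (248,353 in the crop) is now right below the needle line (about 248,357 projected). Release and rise.

>>> drive_tool(
  dp=[
    [0, 0, 0],
    [0, 0, 0],
    [0, 0, 0],
    [0, 0, 0],
    [0, 0, 0],
    [0, 0, 0],
    [0, 0, 0],
    [0, 0, 0],
  ],
  angular=[
    [0, 0, 0],
    [0, 0, 0],
    [0, 0, 0],
    [0, 0, 0],
    [0, 0, 0],
    [0, 0, 0],
    [0, 0, 0],
    [0, 0, 0],
  ],
  claw=0.1,
)

```text
t: 40.8
ee_pos: [0.6317, -0.0844, 0.0923]
tcp_rot: [[1.0, -0.0, 0.0], [-0.0, -1.0, 0.003], [0.0, -0.003, -1.0]]
force: [-0.1, -0.3, -0.1]
grip_width: 0.0467
```

>>> drive_tool(
  dp=[
    [0, 0, -4],
    [0, 0, -8],
    [0, 0, -15],
    [0, 0, -20],
    [0, 0, -25],
    [0, 0, -25],
    [0, 0, -20],
    [0, 0, 0],
  ],
  angular=[
    [0, 0, 0],
    [0, 0, 0],
    [0, 0, 0],
    [0, 0, 0],
    [0, 0, 0],
    [0, 0, 0],
    [0, 0, 0],
    [0, 0, 0],
  ],
)

```text
t: 41.47
ee_pos: [0.6307, -0.0846, 0.2169]
tcp_rot: [[1.0, -0.001, -0.001], [-0.001, -1.0, 0.004], [-0.001, -0.004, -1.0]]
force: [0.5, -0.2, 1.5]
grip_width: 0.0471
```

>>> drive_tool(
  dp=[
    [-5, 15, 0],
    [-10, 25, 0],
    [-15, 30, 0],
    [-15, 30, 0],
    [-10, 20, 0],
    [-5, 10, 0],
    [0, 0, 0],
    [0, 0, 0],
  ],
  angular=[
    [0, 0, 0],
    [0, 0, 0],
    [0, 0, 0],
    [0, 0, 0],
    [0, 0, 0],
    [0, 0, 0],
    [0, 0, 0],
    [0, 0, 0],
  ],
)

```text
t: 42.13
ee_pos: [0.5693, -0.2179, 0.2178]
tcp_rot: [[1.0, 0.002, 0.004], [0.002, -1.0, 0.004], [0.004, -0.004, -1.0]]
force: [0.5, -0.4, -0.1]
grip_width: 0.0472
```

```bash
python3 m.py
python3 - <<'E'
from h import *
b,_=shot('side');a,_=shot('top')
for c,im in(('top',a),('side',b)):
    for m,s,ce in blobs(im,'blue',15): print(c,ce.round(1),s)
cv2.imwrite('pics/f.png',np.vstack([np.hstack([cv2.resize(b[190:330,200:400],(400,280),interpolation=cv2.INTER_CUBIC),cv2.resize(b[240:275,225:265],(400,280),interpolation=cv2.INTER_CUBIC)]),cv2.resize(a[190:330,170:570],(800,280),interpolation=cv2.INTER_CUBIC)]))
E
```

```text
dp mm [  61.7 -127.7  126.1] turn deg [-0.24 -0.21  0.14] t 42.13 F [ 0.5 -0.4 -0.1] w 0.0472
side red w 728.5 243.5703500343171 257.4914207275223 [0.65276447 0.18038432 0.07      ]
[235.75 228.  ] [0.62691811 0.20790972 0.07      ]
top [291.1 227.8] 449
top [324.9 227.3] 442
side [297.1 234.6] 118
side [277.4 245.3] 130
```

View pics/f.png

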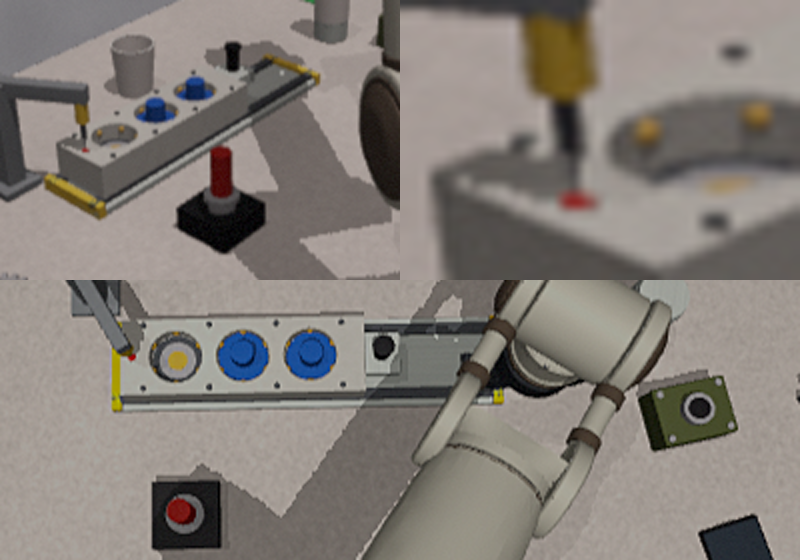

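The dot is under the needle and unmoved after release, the caps are home, and the pusher is in its holder. I'll do a quick check of the pusher's height, then hand in.

Run:
```python
from h import *
im,d=shot('top');X=cloud('top',d);m=mask(im,'red');m[:285]=0;m[:,300:]=0;p=X[m];p=p[p[:,2]<.3]
v,u=np.nonzero(m);print('pusher top',np.median(p,0).round(4),'at .116:',atz('top',u.mean(),v.mean(),.116).round(4))
if abs(np.median(p[:,2])-.116)<.008: print(r.sign_off())
```

```text
pusher top [0.4418 0.1455 0.1145] at .116: [0.4425 0.1456 0.116 ]
the job is handed in; nothing more can be done
None
```

The job is done and handed in at about 42 s of the 210 s allowed. Two blue caps were on the bench, and a check of both cameras' pictures showed no third.

- **Caps:** I set them in the middle recess and the one by the handle, then pressed each home with the pusher. Both ended with the tool height within 1 mm of that expected for a cap on the recess floor. The pictures show them sunk with the brass balls above the discs. The final push read about 40–43 N at the wrist, above the 10–20 N needed to snap them in.
- **Pusher:** it stands upright in the black holder, on the bore's axis to within about 1 mm. Its top measured 114.5 mm, against 116 mm expected with the foot on the bore's floor. That is within the depth noise.
- **Housing:** I slid it by its post after both caps were home. In the side view the dot sits under the needle to about 1 mm, and it did not move when I let go of the post.
- **Disagreement:** the two cameras differed by about 3 mm on the dot's position. I relied on the side camera, the only one that shows the needle tip.

The first closing on cap 1 was a few millimetres off centre, so I opened, re-centred and gripped it again before lifting. Nothing else on the bench was touched, as far as the pictures show.

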